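# Hang and fill the washstand rail holders

## Robot

A 6-joint arm with a two-finger parallel gripper is mounted at the origin on the work surface. World frame = base frame: x ahead of the robot, y to its left, z up, the work surface at z = 0. Lengths are in m, angles in rad, forces in N, time in s.
With the tool pointing down it reaches from about 0.375 to 0.9 m from the base axis. Payload 3.1 kg.
Tool frame: the origin (TCP) lies at the very end of the fingers, on their centre line; the grasp point (between the pads) lies 19 mm behind it; z points along the fingers, y is the line along which they close (so a half turn about z gives the same grasp; the last joint's range is limited). The gripper opens to 87 mm and grips with 3 to 60 N. Pads are 19 mm wide; open, the fingers measure 117 mm over their backs; the gripper's body (75 mm by 190 mm) begins 51 mm behind the grasp point.
Start: joints at [-1.514, 0.527, 1.433, -0, 1.181, -0.178], TCP at [0.145, -0.608, 0.199] pointing down, gripper open.
Joint ranges: [-3.08, 3.08], [-0.75, 2.2], [0.22, 2.44], [-1.43, 4.57], [0, 2.65], [-2.85, 2.85]. Speed limits (rad/s): [2.79, 2.79, 3.14, 3.14, 3.14, 3.14].

## Interface

Orientations are given as a unit quaternion [x, y, z, w].
In Python, from rig import status, viewer, robot gives the robot as it stands.
- The arm moves only by the tool arm_command, never from a script. Its arguments are lists of equal length, an entry for each row: "delta_rot": the turn, a rotation vector about the tool's x, y, z in degrees, a list of three; "delta_pos": the shift along the tool's x, y, z in m, a list of three; "gripper": the closure, from -1 (fully open) to 1 (shut). In form: {"delta_rot": [[rx, ry, rz], ...], "delta_pos": [[dx, dy, dz], ...], "gripper": [gripper, ...]}. A call has 1 to 12 rows; each row is the pose to reach, as a shift and turn from the pose commanded when the call began, along the tool's axes at that moment; what a row does not reach only later rows make up. A row lasts 1/12 s, in which the tool goes at most 41.7 mm and 7.16 degrees, less where a joint would pass 70% of its speed; a pose out of reach is approached as far as the arm can. A call with a gripper value outside its range is refused whole. The fingers move at their own pace and stop on an object; "grip_force" is the grip in N (left out, the last holds). Time passes only in rows, so rows that repeat a pose let the fingers close. It gives the time, the measured TCP pose, the force, the opening and the grip force at its end, in the units of the state.
- status.get_obs(): the state, without advancing time (a new reading comes with each control period).
- viewer.camera(name): name is "scene" or "top" or "wrist"; returns a dict with "pixels" (384x512x3 uint8, blue, green, red), "fx", "fy", "cx", "cy" (pixels), "k1" (the pictures are not rectified: a ray, as slopes to the right and down, at radius r is drawn at 1 + k1 r^2 times it, then the intrinsics apply), "pose" (4x4, takes a point from camera to world coordinates); the wrist camera has in their place "mount" (4x4, takes a point from camera to tool coordinates, whose origin is the TCP and whose axes are the flange's). Camera axes: x right, y down, z forward; pixel columns grow to the right and rows downward; lengths in m; the calibration is good to about 2 mm. A picture is of the moment at which its call begins: read the wrist's pose just before it. There is no depth.
- robot.hand_in(): hands the job in; it is judged then, once.
The state is a dict: "time": time; "q": joint angles; "joint_velocities": joint speeds; "joint_torque": joint torques, N m; "position": TCP position; "tool_rot": TCP orientation; "ft_force": force on the tool from outside, world axes, zero at the start; "moment": the same for the moment, N m; "grip_width": finger opening in m; "grip_force": force on a finger pad.
Only numpy, scipy, OpenCV 4.12 (cv2) and the standard library are available. Lean on these libraries where they do the work, as an engineer would, in place of code of your own. Each camera call takes 0.05 s, during which the arm holds its last target. There are 200 camera calls.

## Task

Hang the round holder and the wire basket on the upper rail of the towel stand, side by side between the posts: let the rail in sideways through the gap of each holder's open ring, so that the ring hangs on the rail and the strap leans on the lower rail. Then stand the spray can upright in the round holder and the flat bottle upright in the basket, setting everything down gently, not letting it drop. Leave the toilet roll, the tin and the toothbrush tumbler where they are.

Things in the scene. Friction and masses are not known exactly. Their poses are not given: they have to be found in the camera images.
- stand: Fixed chrome towel stand: two level round rails between posts. Origin on the counter under the middle of the upper rail; y runs along the rails, x to the back (away from the robot at yaw 0). Upper rail: 16 mm thick, axis at x 0, z 240 mm. Lower rail: 12 mm thick, axis at x -28 mm (nearer the robot), z 105 mm. Posts 18 mm at y +-200 mm, ball tops to z 252 mm; feet 110 mm along x.
- rail (a point): Middle of the upper rail's axis (z 240 mm above the counter); axes as the stand's.
- cup: Round holder, loose steel cup, 0.22 to 0.39 kg: outer diameter 77 mm, inner 70, 90 mm high, floor 4 mm thick. Origin: centre of underside, z up. At its back (+x) a strap, 36 mm wide in y, 4 mm thick, at x 40.5 mm, rises from z 12 to 175 mm and bears the open ring. Pinch the strap's edges from above, e.g. at z 150 mm. Hung, it is upright or nearly so, underside about 45 mm over the counter.
- cup_ring (a point): Centre of its open C ring, at x 72.5, z 175 mm in the cup's frame (same axes). 36 mm wide strip bent in the x-z plane, inside radius 30, outside 34 mm, joined to the strap on its -x side. The gap faces +x: upper lip at x +31, z +8 mm from this centre, lower lip at x +16, z -28 mm, each 7 mm thick, about 29 mm free height between. Hung, the rail lies about 20 mm above and 8 mm behind (+x of) this centre.
- basket: Wire basket, loose, 0.22 to 0.39 kg: rectangular, open on top, outside 77 mm (x) by 112 mm (y) by 70 mm high, walls and floor 4 mm. Origin: centre of underside, z up. At its back (+x) the very same strap and open ring as on the round holder, at the same x and z; it is pinched and hangs in the same way.
- basket_ring (a point): Centre of the basket's open ring, at x 72.5, z 175 mm in the basket's frame (same axes); the ring is identical to the round holder's.
- can: White spray can, loose, 0.18 to 0.37 kg: 52 mm diameter up to z 140 mm, then a cap 44 mm wide to 182 mm. Origin: centre of its underside, z up.
- bottle: Flat white shampoo bottle with a grey screw cap, loose, 0.2 to 0.4 kg: body 42 mm (x) by 58 mm (y) by 138 mm high, cap 29 mm diameter to 172 mm. Origin: centre of its underside, z up.
- roll: Spare toilet roll standing on end, 108 mm diameter, 100 mm high; leave alone. Origin: centre of its underside.
- tin: Low round metal tin with lid, 95 mm diameter, 37 mm high; leave alone. Origin: centre of its underside.
- tumbler: White tumbler with two toothbrushes, 70 mm diameter, 95 mm high (brushes to 190 mm); leave alone. Origin: centre of its underside.
There are look-alikes about, which are no part of the job. What is shaped like the basket but green or red is not meant.

How it is judged:
On the way, in this order (a step that is already met when the one before it is completed fails the run):
1. both holders hang on the upper rail (x of cup_ring in the frame of rail between -0.022 and 0.012 m and z of cup_ring in the frame of rail between -0.027 and -0.01 m and y of cup_ring in the frame of rail between -0.175 and 0.175 m and angle between each of cup, basket's own z axis and vertical below 0.2 rad and angle between the y axis of each of cup, basket and the y axis of stand, either way round below 0.2 rad and linear speed of each of cup, basket below 0.05 m/s and x of basket_ring in the frame of rail between -0.022 and 0.012 m and z of basket_ring in the frame of rail between -0.027 and -0.01 m and y of basket_ring in the frame of rail between -0.175 and 0.175 m), for 0.2 s.
2. the can stands in the round holder and the bottle in the basket (x of can in the frame of cup between -0.016 and 0.016 m and y of can in the frame of cup between -0.016 and 0.016 m and z of can in the frame of cup between -0.002 and 0.014 m and angle between each of can, bottle's own z axis and vertical below 0.25 rad and x of bottle in the frame of basket between -0.032 and 0.032 m and y of bottle in the frame of basket between -0.042 and 0.042 m and z of bottle in the frame of basket between -0.002 and 0.014 m), for 0.2 s.
At the end, for the whole second after the job is handed in: Both holders hang upright (0.2 rad) and square (0.2 rad) on the upper rail between the posts: ring centre 10 to 27 mm below its axis, 22 mm before to 12 mm behind it. The can stands on the round holder's floor, the bottle on the basket's, upright (0.25 rad). All at rest (all of step 1 and all of step 2 and linear speed of each of can, bottle below 0.05 m/s); the robot touches nothing.
It fails at once if the toilet roll, tin or tumbler is pushed more than 25 mm (distance of any of roll, tin, tumbler from where it was at the start of the episode above 0.025 m).
It fails at once if the round holder is let drop (linear speed of cup above 0.6 m/s and contact force between the fingers and cup below 0.3 N).
It fails at once if the basket is let drop (linear speed of basket above 0.6 m/s and contact force between the fingers and basket below 0.3 N).
It fails at once if the can is let drop (linear speed of can above 0.6 m/s and contact force between the fingers and can below 0.3 N).
It fails at once if the bottle is let drop (linear speed of bottle above 0.6 m/s and contact force between the fingers and bottle below 0.3 N).
It also fails if it takes over 72 s, if anything falls off the work surface, if the arm or the gripper's body presses on something with over 40 N, if the wrist force passes 120 N, or if a joint passes its speed limit or range.

## Working session

There is one attempt and no reset: what is moved stays moved. The work goes in short steps, Python scripts to look and compute and a tool call to move; the robot and the scene stay as the last step left them, time stands still between calls to the robot, and variables do not carry over. Pictures are saved under pics/ and viewed, at most 10 in all, crops included, and the job is handed in when it is done.

Besides the shell and the picture viewer there is one more tool, called after "Emit:" by a JSON object that holds its "method" and its "body", one argument or row to a line. arm_command: Moves the arm, as the interface text tells. Its arguments: {"type":"object","properties":{"delta_rot":{"type":"array","items":{"type":"array","items":{"type":"number"}}},"delta_pos":{"type":"array","items":{"type":"array","items":{"type":"number"}}},"gripper":{"type":"array","items":{"type":"number"}},"grip_force":{"type":"number"}},"required":["delta_rot","delta_pos","gripper"]}

```bash
ls; mkdir -p pics
cat > h.py <<'E'
import numpy as np,cv2,json
from rig import status,viewer,robot
from scipy.spatial.transform import Rotation as R
def cam(n):
    s=status.get_obs();c=viewer.camera(n)
    if 'mount' in c:
        T=np.eye(4);T[:3,:3]=R.from_quat(s['tool_rot']).as_matrix();T[:3,3]=s['position'];c['pose']=T@np.array(c['mount'])
    c['pose']=np.array(c['pose']);return c
def K(c): return np.array([[c['fx'],0,c['cx']],[0,c['fy'],c['cy']],[0,0,1.]]),np.array([c['k1'],0,0,0.])
def ray(c,u,v):
    k,d=K(c);p=cv2.undistortPoints(np.array([[[u,v]]],float),k,d)[0,0]
    return c['pose'][:3,3],c['pose'][:3,:3]@np.array([p[0],p[1],1])
def onz(c,u,v,z):
    o,r=ray(c,u,v);return o+r*(z-o[2])/r[2]
def proj(c,P):
    k,d=K(c);Ti=np.linalg.inv(c['pose'])
    return cv2.projectPoints(np.atleast_2d(P).astype(float),cv2.Rodrigues(Ti[:3,:3])[0],Ti[:3,3],k,d)[0][:,0]
E
python3 - <<'E'
from h import *
import pickle
for n in ['scene','top']:
    c=cam(n);pickle.dump(c,open(n+'.pkl','wb'));cv2.imwrite(f'pics/{n}0.png',cv2.resize(c['pixels'],(800,600)));print(n,c['pose'].round(3).tolist(),c['fx'],c['k1'])
E
```

```text
pics
scene [[-0.817, 0.454, -0.357, 0.974], [0.577, 0.661, -0.48, 0.592], [0.018, -0.598, -0.801, 1.243], [0.0, 0.0, 0.0, 1.0]] 396.6558572412421 0.0400615673604379
top [[0.022, -0.985, 0.171, 0.305], [-1.0, -0.02, 0.013, -0.073], [-0.009, -0.171, -0.985, 1.404], [0.0, 0.0, 0.0, 1.0]] 360.45947895659316 -0.10144255320845837
```

View pics/scene0.png

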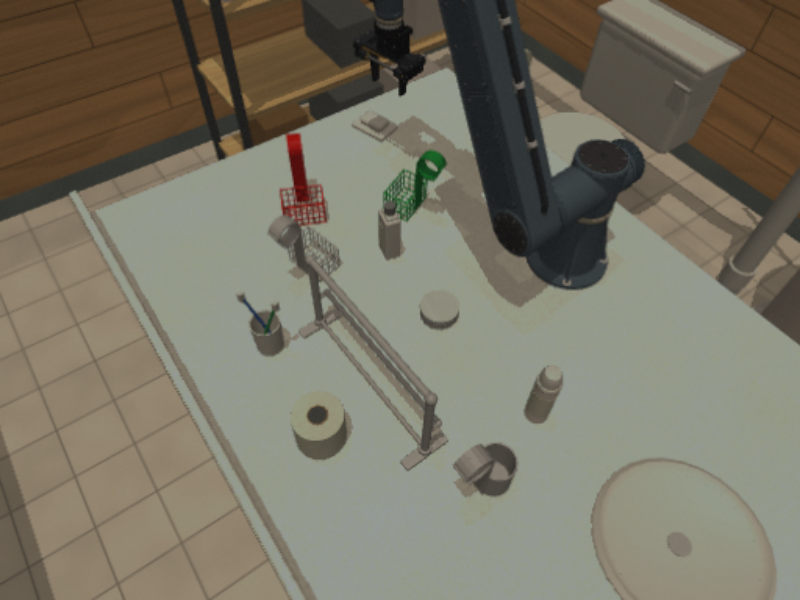

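View pics/top0.png

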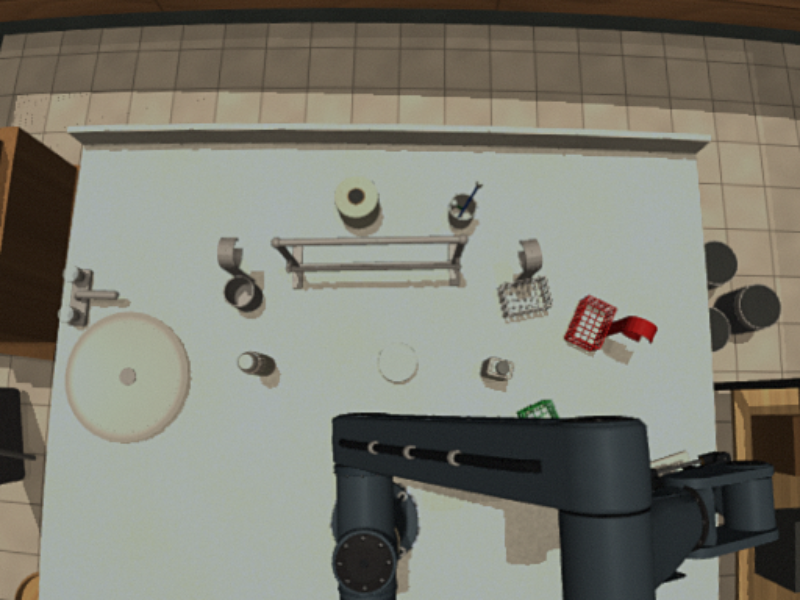

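The top view shows up = +x and left = +y. The stand's balls are at about (277,240) and (465,237). The cup is at (243,292) with its ring at (229,250), and the grey basket is at (525,298) with its ring at (530,255). The can is at (250,362) and the bottle cap at (503,368). The red and green baskets are decoys.

Run:
```python
from h import *
import pickle
t=pickle.load(open('top.pkl','rb'));s=pickle.load(open('scene.pkl','rb'));f=1.5625
def tri(a,b):
    o1,r1=ray(t,a[0]/f,a[1]/f);o2,r2=ray(s,b[0]/f,b[1]/f)
    x=np.linalg.lstsq(np.c_[r1,-r2],o2-o1,rcond=None)[0];return ((o1+r1*x[0]+o2+r2*x[1])/2).round(3),np.linalg.norm(o1+r1*x[0]-o2-r2*x[1]).round(3)
print('ballL',onz(t,277/f,241/f,.243),tri((277,241),(431,398)))
print('ballR',onz(t,465/f,238/f,.243),tri((465,238),(312,265)))
for n,u,v,z in [('cuprim',243,290,.09),('cupringtop',228,250,.2),('canTop',248,362,.182),('bottlecap',504,368,.172),('basketrim c',525,296,.07),('basket ringtop',530,254,.2)]: print(n,onz(t,u/f,v/f,z).round(3))
print(tri((248,362),(550,374)),tri((503,368),(390,208)))
cv2.imwrite('pics/topcrop.png',cv2.resize(t['pixels'][140:260,130:370],None,fx=3.3,fy=3.3,interpolation=cv2.INTER_CUBIC))
```

```text
ballL [0.62227396 0.21262489 0.243     ] (array([0.62 , 0.215, 0.243]), np.float64(0.007))
ballR [ 0.6361747  -0.18988477  0.243     ] (array([ 0.636, -0.187,  0.225]), np.float64(0.014))
cuprim [0.542 0.325 0.09 ]
cupringtop [0.612 0.333 0.2  ]
canTop [0.365 0.276 0.182]
bottlecap [ 0.365 -0.283  0.172]
basketrim c [ 0.544 -0.353  0.07 ]
basket ringtop [ 0.615 -0.338  0.2  ]
(array([0.366, 0.28 , 0.167]), np.float64(0.001)) (array([ 0.364, -0.281,  0.158]), np.float64(0.006))
```

View pics/topcrop.png

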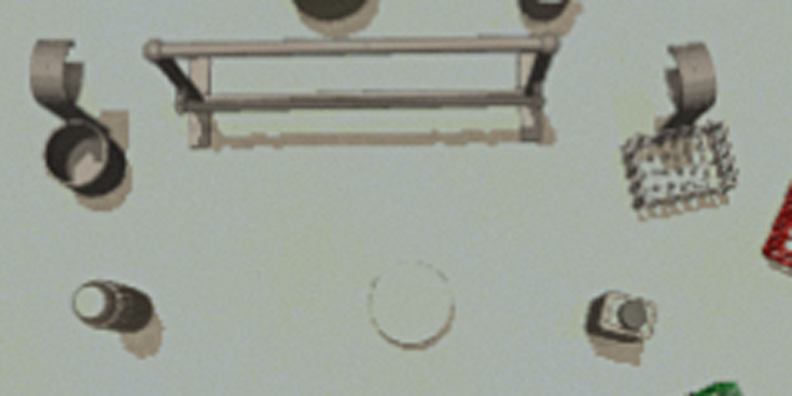

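```bash
cat >> h.py <<'E'
def go(p,yawdeg,tilt=0):
    "delta from now to a tool-down pose: tool x along world yaw (mod 180)"
    s=status.get_obs();C=R.from_quat(s['tool_rot']);best=None
    for k in (0,180):
        T=R.from_euler('z',yawdeg+k,degrees=True)*R.from_euler('x',180,degrees=True)
        rv=(C.inv()*T).as_rotvec(degrees=True)
        print('opt',k,'rot',rv.round(1).tolist(),'pos',C.inv().apply(np.array(p)-s['position']).round(4).tolist())
E
python3 - <<'E'
from h import *
s=status.get_obs();print(R.from_quat(s['tool_rot']).as_matrix().round(3).tolist())
c=cam('wrist');print(np.array(c['mount']).round(3).tolist(),c['fx'],c['k1'])
go([.57,-.347,.36],12)
E
```

```text
[[0.973, 0.233, -0.0], [0.233, -0.973, 0.002], [0.0, -0.002, -1.0]]
[[-0.001, -0.952, -0.305, 0.086], [1.0, -0.001, -0.001, 0.001], [0.0, -0.305, 0.952, -0.186], [0.0, 0.0, 0.0, 1.0]] 274.1029757373463 -0.021343211212778778
opt 0 rot [-0.1, -0.0, 1.5] pos [0.4736, -0.1546, -0.1614]
opt 180 rot [0.0, -0.1, -178.5] pos [0.4736, -0.1546, -0.1614]
```

Emit:
{"method": "arm_command", "body": {
  "delta_rot": [
    [0, 0, 0],
    [0, 0, 0],
    [0, 0, 0],
    [0, 0, 0],
    [0, 0, 0],
    [0, 0, 0],
    [0, 0, 0],
    [0, 0, 0],
    [0, 0, 0],
    [0, 0, 0],
    [0, 0, 0],
    [0, 0, 0]
  ],
  "delta_pos": [
    [0, 0, -0.04],
    [0, 0, -0.08],
    [0, 0, -0.12],
    [0.03, -0.01, -0.16],
    [0.07, -0.02, -0.16],
    [0.11, -0.035, -0.16],
    [0.15, -0.05, -0.16],
    [0.19, -0.06, -0.16],
    [0.23, -0.075, -0.16],
    [0.27, -0.09, -0.16],
    [0.31, -0.1, -0.16],
    [0.35, -0.11, -0.16]
  ],
  "gripper": [-1, -1, -1, -1, -1, -1, -1, -1, -1, -1, -1, -1]
}}

```text
time: 1.15
position: [0.4539, -0.4216, 0.3588]
tool_rot: [0.993, 0.117, -0.0, -0.0]
ft_force: [-0.6, 0.0, -0.9]
grip_width: 0.0875
grip_force: 0.0
```

Emit:
{"method": "arm_command", "body": {
  "delta_rot": [
    [0, 0, 0],
    [0, 0, 0],
    [0, 0, 0],
    [0, 0, 0],
    [0, 0, 0]
  ],
  "delta_pos": [
    [0.04, -0.01, 0],
    [0.08, -0.03, 0],
    [0.11, -0.04, 0],
    [0.11, -0.04, 0],
    [0.11, -0.04, 0]
  ],
  "gripper": [-1, -1, -1, -1, -1]
}}

```text
time: 1.57
position: [0.5515, -0.3572, 0.3581]
tool_rot: [0.993, 0.119, -0.001, -0.0]
ft_force: [-0.1, -0.8, 0.7]
grip_width: 0.0873
grip_force: 0.0
```

Run:
```python
from h import *
import pickle
s=status.get_obs();print(s['position'],s['q'],s['time'])
c=cam('wrist');pickle.dump(c,open('w1.pkl','wb'))
cv2.imwrite('pics/w1.png',cv2.resize(c['pixels'],(800,600)))
```

```text
[ 0.55151472 -0.35715438  0.35808109] [-7.44232126e-01  4.52232119e-01  1.12328523e+00 -3.81993771e-04
  1.56747371e+00  5.87942292e-01] 1.5667
```

View pics/w1.png

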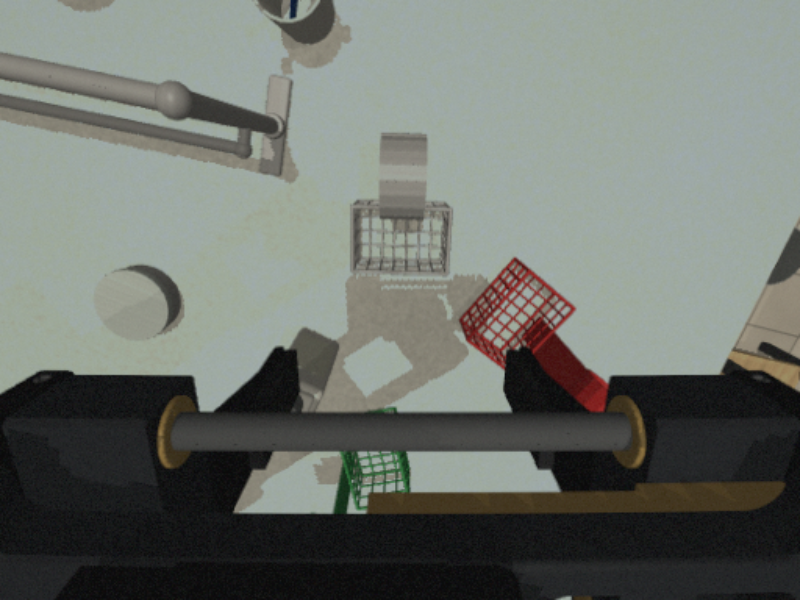

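The wrist view shows the basket rim with corners at about (351,203), (452,203), (450,273) and (353,275). The ring strip lies between columns 380 and 427, rows 133–215. The post's ball is at (174,100).

Run:
```python
from h import *
import pickle
c=pickle.load(open('w1.pkl','rb'));f=1.5625
g=lambda u,v,z:onz(c,u/f,v/f,z)
q=[g(351,203,.07),g(452,203,.07),g(450,273,.07),g(353,275,.07)]
for a in q: print(a.round(4))
print('centre',np.mean(q,0).round(4))
yv=(q[0]+q[3]-q[1]-q[2])/2;print('w',np.linalg.norm(yv),'d',np.linalg.norm((q[0]+q[1]-q[2]-q[3])/2),'yaw',np.degrees(np.arctan2(-yv[0],yv[1])))
for v in (140,170,200): 
  a,b=g(380,v,.205),g(427,v,.205);print('ring',((a+b)/2).round(4),np.linalg.norm(a-b).round(4))
print('ball',g(174,100,.243))
```

```text
[ 0.5785 -0.2955  0.07  ]
[ 0.6044 -0.4022  0.07  ]
[ 0.5281 -0.4212  0.07  ]
[ 0.4997 -0.314   0.07  ]
centre [ 0.5527 -0.3582  0.07  ]
w 0.11035916190957011 d 0.07974670982647371 yaw 14.219430074267077
ring [ 0.6492 -0.3364  0.205 ] 0.035
ring [ 0.6283 -0.3415  0.205 ] 0.0357
ring [ 0.6065 -0.3468  0.205 ] 0.0365
ball [ 0.63708365 -0.18572852  0.243     ]
```

Emit:
{"method": "arm_command", "body": {
  "delta_rot": [
    [0, 0, 0],
    [0, 0, 0],
    [0, 0, 0],
    [0, 0, 0],
    [0, 0, 0],
    [0, 0, 0],
    [0, 0, 0],
    [0, 0, 0],
    [0, 0, 0],
    [0, 0, 0],
    [0, 0, 0],
    [0, 0, 0]
  ],
  "delta_pos": [
    [0.02, 0, 0.02],
    [0.044, 0.001, 0.05],
    [0.044, 0.001, 0.085],
    [0.044, 0.001, 0.12],
    [0.044, 0.001, 0.15],
    [0.044, 0.001, 0.18],
    [0.044, 0.001, 0.2],
    [0.044, 0.001, 0.212],
    [0.044, 0.001, 0.212],
    [0.044, 0.001, 0.212],
    [0.044, 0.001, 0.212],
    [0.044, 0.001, 0.212]
  ],
  "gripper": [-1, -1, -1, -1, -1, -1, -1, -1, -1, 0.5, 0.5, 0.5],
  "grip_force": 30
}}

```text
time: 2.62
position: [0.5943, -0.3509, 0.1493]
tool_rot: [0.993, 0.117, 0.001, 0.002]
ft_force: [-0.1, -0.7, 1.0]
grip_width: 0.0742
grip_force: 0.0
```

Emit:
{"method": "arm_command", "body": {
  "delta_rot": [
    [0, 0, 0],
    [0, 0, 0],
    [0, 0, 0],
    [0, 0, 0],
    [0, 0, 0],
    [0, 0, 0],
    [0, 0, 0],
    [0, 0, 0]
  ],
  "delta_pos": [
    [0, 0, 0],
    [0, 0, 0],
    [0, 0, 0],
    [0, 0, 0],
    [0, 0, 0],
    [0, 0, -0.01],
    [0, 0, -0.02],
    [0, 0, -0.02]
  ],
  "gripper": [0.9, 0.9, 0.9, 0.9, 0.9, 0.9, 0.9, 0.9],
  "grip_force": 40
}}

```text
time: 3.28
position: [0.5946, -0.3506, 0.1695]
tool_rot: [0.993, 0.117, 0.001, 0.002]
ft_force: [1.1, -0.6, -2.5]
grip_width: 0.0352
grip_force: 39.9
```

```bash
cat >> h.py <<'E'
M=np.array([.6295,.0123]);YAW=2.05
def S(x,y,z):
    c,s=np.cos(np.radians(YAW)),np.sin(np.radians(YAW));return np.array([M[0]+c*x-s*y,M[1]+s*x+c*y,z])
def loc():
    p=status.get_obs()['position'];c,s=np.cos(np.radians(YAW)),np.sin(np.radians(YAW));d=np.array(p[:2])-M;return c*d[0]+s*d[1],-s*d[0]+c*d[1],p[2]
E
python3 - <<'E'
from h import *
go(S(-.13,-.085,.2233),YAW)
E
```

```text
opt 0 rot [0.2, -0.2, 11.4] pos [-0.0256, -0.287, -0.0549]
opt 180 rot [0.2, 0.3, -168.6] pos [-0.0256, -0.287, -0.0549]
```

Emit:
{"method": "arm_command", "body": {
  "delta_rot": [
    [0, 0, 0],
    [0, 0, 0],
    [0, 0, 2],
    [0, 0, 4],
    [0, 0, 6],
    [0, 0, 8],
    [0, 0, 10],
    [0, 0, 11.4],
    [0.2, -0.2, 11.4],
    [0.2, -0.2, 11.4],
    [0.2, -0.2, 11.4],
    [0.2, -0.2, 11.4]
  ],
  "delta_pos": [
    [-0.02, 0, -0.02],
    [-0.045, 0, -0.04],
    [-0.07, -0.01, -0.055],
    [-0.075, -0.03, -0.055],
    [-0.07, -0.06, -0.055],
    [-0.065, -0.09, -0.055],
    [-0.06, -0.12, -0.055],
    [-0.055, -0.15, -0.055],
    [-0.05, -0.18, -0.055],
    [-0.045, -0.21, -0.055],
    [-0.04, -0.24, -0.055],
    [-0.03, -0.265, -0.055]
  ],
  "gripper": [0.9, 0.9, 0.9, 0.9, 0.9, 0.9, 0.9, 0.9, 0.9, 0.9, 0.9, 0.9]
}}

```text
time: 4.28
position: [0.5009, -0.0968, 0.2222]
tool_rot: [1.0, 0.018, -0.003, -0.002]
ft_force: [-0.5, -0.6, -3.0]
grip_width: 0.0351
grip_force: 40.0
```

Emit:
{"method": "arm_command", "body": {
  "delta_rot": [
    [0, 0, 0],
    [0, 0, 0],
    [0, 0, 0],
    [0, 0, 0]
  ],
  "delta_pos": [
    [0, -0.015, 0],
    [0, -0.022, 0],
    [0, -0.022, 0],
    [0, -0.022, 0]
  ],
  "gripper": [0.9, 0.9, 0.9, 0.9]
}}

```text
time: 4.62
position: [0.502, -0.0775, 0.2223]
tool_rot: [1.0, 0.018, -0.002, -0.001]
ft_force: [0.2, -0.8, -2.7]
grip_width: 0.0354
grip_force: 40.0
```

Run:
```python
from h import *
import pickle
s=status.get_obs();print(s['position'],s['ft_force'],s['grip_width'],loc())
go(S(-.0845,-.085,.2233),YAW)
c=cam('wrist');pickle.dump(c,open('w2.pkl','wb'))
d=cam('scene');pickle.dump(d,open('s2.pkl','wb'))
cx,cy=proj(d,S(-.08,-.085,.2))[0].astype(int);print(cx,cy)
im=d['pixels'][max(cy-70,0):cy+70,cx-50:cx+50]
cv2.imwrite('pics/w2.png',np.hstack([cv2.resize(c['pixels'][:256,100:412],None,fx=1.3,fy=1.3),cv2.resize(im,(238,332),interpolation=cv2.INTER_CUBIC)]))
print('rail in wrist px', proj(c,[S(0,y,.24) for y in(-.17,-.085,0)]).round().tolist())
```

```text
[ 0.50204156 -0.07752109  0.22231815] [ 0.17456189 -0.84760681 -2.70117531] 0.03541892149039888 (np.float64(-0.13058991419137822), np.float64(-0.0852042093629545), np.float64(0.22231815151614948))
opt 0 rot [-0.1, 0.2, 0.0] pos [0.0461, -0.0002, -0.0011]
opt 180 rot [-0.3, -0.2, -180.0] pos [0.0461, -0.0002, -0.0011]
237 184Traceback (most recent call last):
  File "<stdin>", line 9, in <module>
    return _nx.concatenate(arrs, 1, dtype=dtype, casting=casting)
           ~~~~~~~~~~~~~~~^^^^^^^^^^^^^^^^^^^^^^^^^^^^^^^^^^^^^^^
ValueError: all the input array dimensions except for the concatenation axis must match exactly, but along dimension 0, the array at index 0 has size 333 and the array at index 1 has size 332
```

Run:
```python
from h import *
import pickle
c=pickle.load(open('w2.pkl','rb'));d=pickle.load(open('s2.pkl','rb'));cx,cy=237,184
im=d['pixels'][cy-70:cy+70,cx-50:cx+50]
cv2.imwrite('pics/w2.png',np.hstack([cv2.resize(c['pixels'][:256,100:412],(406,332)),cv2.resize(im,(238,332),interpolation=cv2.INTER_CUBIC)]))
print('rail in wrist crop px', ((proj(c,[S(0,y,.24) for y in(-.17,-.085,0)])-[100,0])*1.3).round().tolist())
print('ring top', ((proj(c,[S(-.1306+.0295+dx,y,.222+.0257+dz) for dx,dz in((.0345,.008),(0,.034)) for y in(-.067,-.103)])-[100,0])*1.3).round().tolist())
```

```text
rail in wrist crop px [[405.0, 22.0], [201.0, 21.0], [-2.0, 23.0]]
ring top [[159.0, 187.0], [243.0, 187.0], [154.0, 287.0], [247.0, 287.0]]
```

View pics/w2.png

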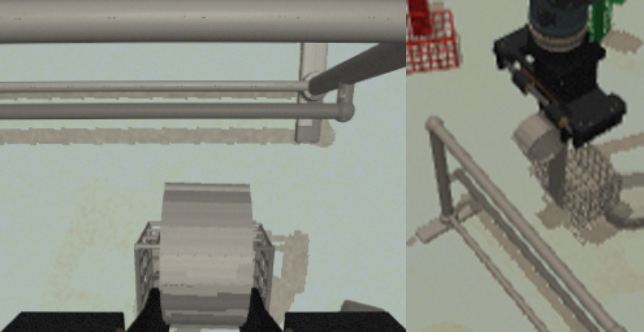

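Emit:
{"method": "arm_command", "body": {
  "delta_rot": [
    [0, 0, 0],
    [0, 0, 0],
    [0, 0, 0],
    [0, 0, 0],
    [0, 0, 0],
    [0, 0, 0],
    [0, 0, 0],
    [0, 0, 0],
    [0, 0, 0],
    [0, 0, 0]
  ],
  "delta_pos": [
    [0.015, 0, -0.0015],
    [0.03, 0, -0.0015],
    [0.04, 0, -0.0015],
    [0.05, 0, -0.0015],
    [0.06, 0, -0.0015],
    [0.07, 0, -0.0015],
    [0.08, 0, -0.0015],
    [0.088, 0, -0.0015],
    [0.088, 0, -0.0015],
    [0.088, 0, -0.0015]
  ],
  "gripper": [0.9, 0.9, 0.9, 0.9, 0.9, 0.9, 0.9, 0.9, 0.9, 0.9]
}}

```text
time: 5.55
position: [0.5897, -0.0736, 0.2229]
tool_rot: [1.0, 0.018, -0.002, -0.002]
ft_force: [-0.2, 0.2, -2.5]
grip_width: 0.0351
grip_force: 40.0
```

Emit:
{"method": "arm_command", "body": {
  "delta_rot": [
    [0, 0, 0],
    [0, 0, 0],
    [0, 0, 0],
    [0, 0, 0],
    [0, 0, 0],
    [0, 0, 0],
    [0, 0, 0]
  ],
  "delta_pos": [
    [0, 0, 0.005],
    [0, 0, 0.01],
    [0, 0, 0.015],
    [0, 0, 0.02],
    [0, 0, 0.023],
    [0, 0, 0.025],
    [0, 0, 0.025]
  ],
  "gripper": [0.9, 0.9, 0.9, 0.9, 0.9, 0.9, 0.9]
}}

```text
time: 6.13
position: [0.5897, -0.0737, 0.1981]
tool_rot: [1.0, 0.018, -0.002, -0.002]
ft_force: [-0.3, -0.0, -1.0]
grip_width: 0.0356
grip_force: 40.0
```

Emit:
{"method": "arm_command", "body": {
  "delta_rot": [
    [0, 0, 0],
    [0, 0, 0],
    [0, 0, 0]
  ],
  "delta_pos": [
    [0, 0, 0.001],
    [0, 0, 0.002],
    [0, 0, 0.002]
  ],
  "gripper": [0.9, 0.9, 0.9]
}}

```text
time: 6.38
position: [0.5903, -0.0738, 0.1971]
tool_rot: [1.0, 0.018, -0.001, -0.001]
ft_force: [-1.2, 0.8, 2.5]
grip_width: 0.0352
grip_force: 40.0
```

Emit:
{"method": "arm_command", "body": {
  "delta_rot": [
    [0, 0, 0],
    [0, 0, 0],
    [0, 0, 0]
  ],
  "delta_pos": [
    [0, 0, 0.001],
    [0, 0, 0.002],
    [0, 0, 0.002]
  ],
  "gripper": [0.9, 0.9, 0.9]
}}

```text
time: 6.63
position: [0.5904, -0.0739, 0.1968]
tool_rot: [1.0, 0.018, -0.0, -0.001]
ft_force: [-3.0, 1.8, 10.3]
grip_width: 0.035
grip_force: 39.9
```

Emit:
{"method": "arm_command", "body": {
  "delta_rot": [
    [0, 0, 0],
    [0, 0, 0],
    [0, 0, 0],
    [0, 0, 0],
    [0, 0, 0],
    [0, 0, 0],
    [0, 0, 0],
    [0, 0, 0]
  ],
  "delta_pos": [
    [0, 0, -0.002],
    [0, 0, -0.002],
    [0, 0, -0.002],
    [0, 0, -0.002],
    [0, 0, -0.002],
    [0, 0, -0.002],
    [0, 0, -0.002],
    [0, 0, -0.002]
  ],
  "gripper": [0.9, 0.1, 0.0, -0.1, -0.2, -0.4, -0.6, -0.6],
  "grip_force": 10
}}

```text
time: 7.3
position: [0.5895, -0.0737, 0.196]
tool_rot: [1.0, 0.018, -0.002, -0.002]
ft_force: [-0.5, -0.2, -0.2]
grip_width: 0.0644
grip_force: 0.0
```

Run:
```python
from h import *
s=status.get_obs();print(s['position'],s['ft_force'],s['grip_width'],s['q'],loc())
d=cam('scene');c=cam('wrist');cx,cy=np.array([250,190])
im=d['pixels'][cy-80:cy+80,cx-60:cx+60]
cv2.imwrite('pics/w3.png',np.hstack([cv2.resize(c['pixels'][:256,100:412],(488,400)),cv2.resize(im,(300,400),interpolation=cv2.INTER_CUBIC)]))
```

```text
[ 0.58950779 -0.07367829  0.1960261 ] [-0.54945568 -0.21407781 -0.21330992] 0.06436881977863734 [-0.31320472  0.49099817  1.51190827  0.00179887  1.14363662  1.22106934] (np.float64(-0.043042199205225756), np.float64(-0.08449267451087059), np.float64(0.1960261025645533))
```

View pics/w3.png

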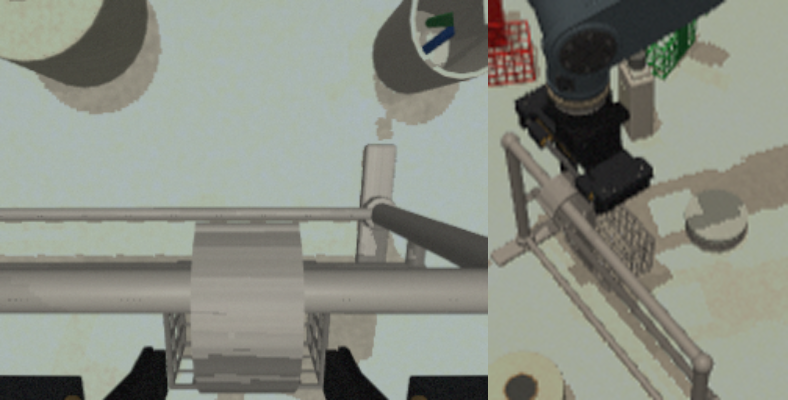

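The basket hangs squarely on the rail (ring at columns 193–303, over the rail at row 290 in the crop). Next is the cup.

Emit:
{"method": "arm_command", "body": {
  "delta_rot": [
    [0, 0, 0],
    [0, 0, 0],
    [0, 0, 0],
    [0, 0, 0],
    [0, 0, 0],
    [0, 0, 0],
    [0, 0, 0],
    [0, 0, -2],
    [0, 0, -4.5],
    [0, 0, -4.5],
    [0, 0, -4.5],
    [0, 0, -4.5]
  ],
  "delta_pos": [
    [0, 0, -0.02],
    [0, 0, -0.05],
    [0, 0, -0.09],
    [0, 0, -0.13],
    [0, -0.02, -0.16],
    [0, -0.06, -0.16],
    [-0.01, -0.1, -0.16],
    [-0.01, -0.14, -0.16],
    [-0.02, -0.18, -0.16],
    [-0.02, -0.22, -0.16],
    [-0.03, -0.26, -0.16],
    [-0.03, -0.3, -0.16]
  ],
  "gripper": [-0.6, -0.6, -0.7, -0.8, -1, -1, -1, -1, -1, -1, -1, -1]
}}

```text
time: 8.4
position: [0.5475, 0.2264, 0.3576]
tool_rot: [0.998, 0.057, -0.002, -0.002]
ft_force: [1.0, 0.4, 0.1]
grip_width: 0.0868
grip_force: 0.0
```

Emit:
{"method": "arm_command", "body": {
  "delta_rot": [
    [0, 0, 0],
    [0, 0, 0],
    [0, 0, 0],
    [0, 0, 0],
    [0, 0, 0]
  ],
  "delta_pos": [
    [0, -0.04, 0],
    [0, -0.08, 0],
    [0, -0.1, 0],
    [0, -0.1, 0],
    [0, -0.1, 0]
  ],
  "gripper": [-1, -1, -1, -1, -1]
}}

```text
time: 8.82
position: [0.5374, 0.3249, 0.3572]
tool_rot: [0.998, 0.058, -0.002, -0.001]
ft_force: [-0.3, -0.4, 0.2]
grip_width: 0.0867
grip_force: 0.0
```

Run:
```python
from h import *
import pickle
s=status.get_obs();print(s['position'],s['q'],s['time'])
c=cam('wrist');pickle.dump(c,open('w4.pkl','wb'))
cv2.imwrite('pics/w4.png',cv2.resize(c['pixels'][20:260,100:412],None,fx=2.5,fy=2.5,interpolation=cv2.INTER_CUBIC))
```

```text
[0.537446   0.32487494 0.35719321] [0.36414371 0.40509069 1.20231394 0.00353195 1.53748364 1.8178378 ] 8.8167
```

View pics/w4.png

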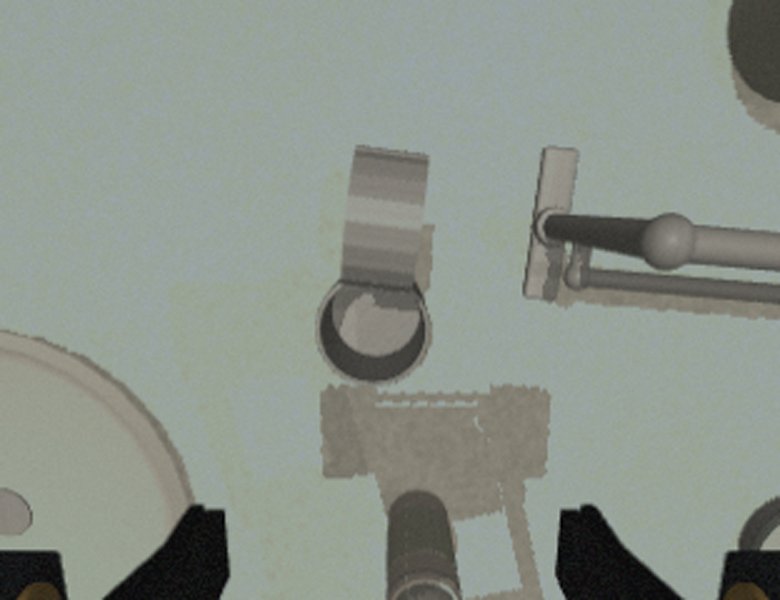

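The cup's rim spans columns 317–431 with its bottom at row 382, so its centre is about (374,327). The ring strip runs from (356–429,150) to (341–414,284), and the left ball is at (667,241).

Run:
```python
from h import *
import pickle
c=pickle.load(open('w4.pkl','rb'))
g=lambda u,v,z:onz(c,u/2.5+100,v/2.5+20,z)
L,Rr,B=g(317,327,.09),g(431,327,.09),g(374,382,.09)
print(L,Rr,np.linalg.norm(L-Rr),B)
d=np.array([np.cos(.03),np.sin(.03),0])
print('c from B',B+.0385*d,'mid',(L+Rr)/2)
# lip row: upper lip z .183; apex z .209 rows ~205
for a,b,z in [((356,147),(429,153),.186),((349,212),(422,218),.209)]:
    p,q=g(*a,z),g(*b,z);y=p-q;print(((p+q)/2).round(4),np.linalg.norm(y).round(4),'yaw',np.degrees(np.arctan2(-y[0],y[1])).round(1))
print('ball',g(667,241,.243))
```

```text
[0.53968229 0.37486818 0.09      ] [0.5484446  0.29962886 0.09      ] 0.07574782770027312 [0.50661425 0.33318048 0.09      ]
c from B [0.54509693 0.33433531 0.09      ] mid [0.54406344 0.33724852 0.09      ]
[0.648  0.3368 0.186 ] 0.0356 yaw 2.2
[0.6179 0.3366 0.209 ] 0.0342 yaw 2.1
ball [0.62203908 0.21638897 0.243     ]
```

Emit:
{"method": "arm_command", "body": {
  "delta_rot": [
    [0, 0, 2],
    [0, 0, 4.8],
    [0, 0, 4.8],
    [0, 0, 4.8],
    [0, 0, 4.8],
    [0, 0, 4.8],
    [0, 0, 4.8],
    [0, 0, 4.8],
    [0, 0, 4.8],
    [0, 0, 4.8],
    [0, 0, 4.8],
    [0, 0, 4.8]
  ],
  "delta_pos": [
    [0.02, -0.003, 0.02],
    [0.051, -0.007, 0.05],
    [0.051, -0.007, 0.085],
    [0.051, -0.007, 0.12],
    [0.051, -0.007, 0.15],
    [0.051, -0.007, 0.18],
    [0.051, -0.007, 0.2],
    [0.051, -0.007, 0.21],
    [0.051, -0.007, 0.21],
    [0.051, -0.007, 0.21],
    [0.051, -0.007, 0.21],
    [0.051, -0.007, 0.21]
  ],
  "gripper": [-1, -1, -1, -1, -1, -1, -1, -1, -1, 0, 0.5, 0.9],
  "grip_force": 20
}}

```text
time: 9.87
position: [0.5887, 0.3376, 0.1498]
tool_rot: [1.0, 0.015, 0.0, -0.002]
ft_force: [-0.2, 0.1, 0.3]
grip_width: 0.0743
grip_force: 0.0
```

Emit:
{"method": "arm_command", "body": {
  "delta_rot": [
    [0, 0, 0],
    [0, 0, 0],
    [0, 0, 0],
    [0, 0, 0],
    [0, 0, 0],
    [0, 0, 0]
  ],
  "delta_pos": [
    [0, 0, 0],
    [0, 0, 0],
    [0, 0, 0],
    [0, 0, 0],
    [0, 0, 0],
    [0, 0, 0]
  ],
  "gripper": [0.9, 0.9, 0.9, 0.9, 0.9, 0.9],
  "grip_force": 40
}}

```text
time: 10.37
position: [0.5871, 0.3376, 0.1475]
tool_rot: [1.0, 0.015, -0.002, -0.002]
ft_force: [-1.2, 1.6, -1.4]
grip_width: 0.0353
grip_force: 40.2
```

Run:
```python
from h import *
s=status.get_obs();print(s['position'],s['grip_width'])
go(S(-.135,.085,s['position'][2]+.076),YAW)
```

```text
[0.58712679 0.33762275 0.14749545] 0.03530289355681071
opt 0 rot [-0.2, 0.2, -0.3] pos [-0.1033, 0.2419, -0.0765]
opt 180 rot [0.3, 0.3, 179.7] pos [-0.1033, 0.2419, -0.0765]
```

Emit:
{"method": "arm_command", "body": {
  "delta_rot": [
    [0, 0, 0],
    [0, 0, 0],
    [0, 0, -0.3],
    [0, 0, -0.3],
    [0, 0, -0.3],
    [0, 0, -0.3],
    [0, 0, -0.3],
    [0, 0, -0.3],
    [0, 0, -0.3],
    [0, 0, -0.3],
    [0, 0, -0.3],
    [0, 0, -0.3]
  ],
  "delta_pos": [
    [-0.005, 0, -0.015],
    [-0.02, 0, -0.04],
    [-0.045, 0, -0.065],
    [-0.068, 0.01, -0.075],
    [-0.068, 0.04, -0.075],
    [-0.068, 0.07, -0.075],
    [-0.068, 0.1, -0.075],
    [-0.068, 0.13, -0.075],
    [-0.068, 0.16, -0.075],
    [-0.068, 0.19, -0.075],
    [-0.068, 0.22, -0.075],
    [-0.068, 0.235, -0.075]
  ],
  "gripper": [0.9, 0.9, 0.9, 0.9, 0.9, 0.9, 0.9, 0.9, 0.9, 0.9, 0.9, 0.9]
}}

```text
time: 11.37
position: [0.5261, 0.097, 0.2226]
tool_rot: [1.0, 0.017, -0.002, -0.001]
ft_force: [-0.0, 0.8, -1.9]
grip_width: 0.0352
grip_force: 40.0
```

Emit:
{"method": "arm_command", "body": {
  "delta_rot": [
    [0, 0, 0],
    [0, 0, 0],
    [0, 0, 0],
    [0, 0, 0]
  ],
  "delta_pos": [
    [0, 0.006, 0],
    [0, 0.006, 0],
    [0, 0.006, 0],
    [0, 0.006, 0]
  ],
  "gripper": [0.9, 0.9, 0.9, 0.9]
}}

```text
time: 11.7
position: [0.5266, 0.0953, 0.2221]
tool_rot: [1.0, 0.018, -0.002, -0.002]
ft_force: [0.0, -0.8, -2.7]
grip_width: 0.0351
grip_force: 40.0
```

Run:
```python
from h import *
s=status.get_obs();print(s['position'],s['ft_force'],s['grip_width'],loc())
go(S(-.041,.085,.2215),YAW)
c=cam('wrist');x,y,z=loc()
cv2.imwrite('pics/w5.png',cv2.resize(c['pixels'][:256,100:412],(488,400)))
k=488/312
print('rail', ((proj(c,[S(0,y,.24)])-[100,0])*k).round().tolist())
print('ring', ((proj(c,[S(x+.0295+dx,y+e,z+.0275+dz) for dx,dz in((.0345,.008),(0,.034)) for e in(.018,-.018)])-[100,0])*k).round().tolist())
```

```text
[0.52656163 0.0953457  0.22209786] [ 0.01089215 -0.83472927 -2.66455005] 0.035094025687296575 (np.float64(-0.0999018069679577), np.float64(0.08667482173488009), np.float64(0.22209785515119737))
opt 0 rot [-0.2, 0.2, 0.1] pos [0.0589, 0.0017, 0.0004]
opt 180 rot [-0.3, -0.3, -179.9] pos [0.0589, 0.0017, 0.0004]
rail [[243.0, 120.0]]
ring [[191.0, 226.0], [294.0, 226.0], [185.0, 348.0], [298.0, 348.0]]
```

View pics/w5.png

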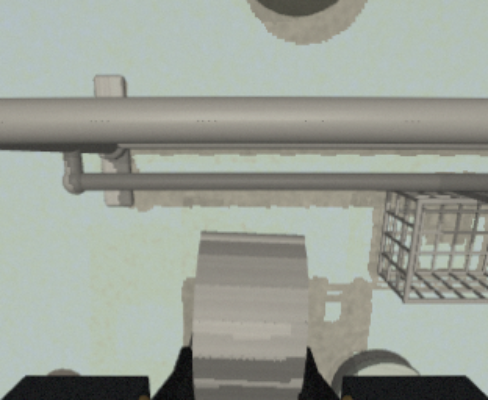

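The rail's axis is at row 121 as predicted, and the ring edge is at row 232 against 226 predicted. So the ring sits about 2 mm further back, and I add that to the insertion.

Emit:
{"method": "arm_command", "body": {
  "delta_rot": [
    [0, 0, 0],
    [0, 0, 0],
    [0, 0, 0],
    [0, 0, 0],
    [0, 0, 0],
    [0, 0, 0],
    [0, 0, 0],
    [0, 0, 0],
    [0, 0, 0]
  ],
  "delta_pos": [
    [0.01, 0, 0],
    [0.02, 0, 0],
    [0.03, 0, 0],
    [0.04, 0, 0],
    [0.05, 0, 0],
    [0.057, 0, 0],
    [0.062, 0, 0],
    [0.062, 0, 0],
    [0.062, 0, 0]
  ],
  "gripper": [0.9, 0.9, 0.9, 0.9, 0.9, 0.9, 0.9, 0.9, 0.9]
}}

```text
time: 12.5
position: [0.5886, 0.0963, 0.2214]
tool_rot: [1.0, 0.018, -0.003, -0.002]
ft_force: [0.1, -1.1, -3.1]
grip_width: 0.0349
grip_force: 40.0
```

Emit:
{"method": "arm_command", "body": {
  "delta_rot": [
    [0, 0, 0],
    [0, 0, 0],
    [0, 0, 0],
    [0, 0, 0],
    [0, 0, 0],
    [0, 0, 0],
    [0, 0, 0]
  ],
  "delta_pos": [
    [0, 0, 0.005],
    [0, 0, 0.01],
    [0, 0, 0.015],
    [0, 0, 0.02],
    [0, 0, 0.024],
    [0, 0, 0.026],
    [0, 0, 0.026]
  ],
  "gripper": [0.9, 0.9, 0.9, 0.9, 0.9, 0.9, 0.9]
}}

```text
time: 13.08
position: [0.5882, 0.0964, 0.1949]
tool_rot: [1.0, 0.018, -0.003, -0.002]
ft_force: [-0.5, -0.4, -1.6]
grip_width: 0.0353
grip_force: 40.0
```

Emit:
{"method": "arm_command", "body": {
  "delta_rot": [
    [0, 0, 0],
    [0, 0, 0],
    [0, 0, 0]
  ],
  "delta_pos": [
    [0, 0, 0.001],
    [0, 0, 0.002],
    [0, 0, 0.002]
  ],
  "gripper": [0.9, 0.9, 0.9]
}}

```text
time: 13.33
position: [0.5888, 0.0964, 0.1937]
tool_rot: [1.0, 0.018, -0.002, -0.002]
ft_force: [-0.2, -0.3, -3.1]
grip_width: 0.0351
grip_force: 40.0
```

Emit:
{"method": "arm_command", "body": {
  "delta_rot": [
    [0, 0, 0],
    [0, 0, 0],
    [0, 0, 0]
  ],
  "delta_pos": [
    [0, 0, 0.001],
    [0, 0, 0.002],
    [0, 0, 0.002]
  ],
  "gripper": [0.9, 0.9, 0.9]
}}

```text
time: 13.58
position: [0.5894, 0.0964, 0.1923]
tool_rot: [1.0, 0.018, -0.001, -0.001]
ft_force: [0.3, 0.4, 1.1]
grip_width: 0.0355
grip_force: 40.1
```

Emit:
{"method": "arm_command", "body": {
  "delta_rot": [
    [0, 0, 0],
    [0, 0, 0],
    [0, 0, 0]
  ],
  "delta_pos": [
    [0, 0, 0.001],
    [0, 0, 0.002],
    [0, 0, 0.002]
  ],
  "gripper": [0.9, 0.9, 0.9]
}}

```text
time: 13.83
position: [0.5899, 0.0963, 0.1911]
tool_rot: [1.0, 0.018, -0.0, -0.001]
ft_force: [0.4, 0.1, 4.4]
grip_width: 0.0354
grip_force: 40.1
```

Contact, so the ring's weight is on the rail. Release it and look.

Emit:
{"method": "arm_command", "body": {
  "delta_rot": [
    [0, 0, 0],
    [0, 0, 0],
    [0, 0, 0],
    [0, 0, 0],
    [0, 0, 0],
    [0, 0, 0],
    [0, 0, 0],
    [0, 0, 0]
  ],
  "delta_pos": [
    [0, 0, -0.001],
    [0, 0, -0.001],
    [0, 0, -0.001],
    [0, 0, -0.001],
    [0, 0, -0.001],
    [0, 0, -0.001],
    [0, 0, -0.001],
    [0, 0, -0.001]
  ],
  "gripper": [0.9, 0.1, 0.0, -0.1, -0.2, -0.4, -0.6, -0.6],
  "grip_force": 10
}}

```text
time: 14.5
position: [0.5885, 0.0965, 0.1906]
tool_rot: [1.0, 0.018, -0.002, -0.002]
ft_force: [-0.4, 0.7, 0.5]
grip_width: 0.0639
grip_force: 0.0
```

Emit:
{"method": "arm_command", "body": {
  "delta_rot": [
    [0, 0, 0],
    [0, 0, 0],
    [0, 0, 0],
    [0, 0, 0],
    [0, 0, 0],
    [0, 0, 0],
    [0, 0, 0],
    [0, 0, 0],
    [0, 0, 0],
    [0, 0, 0],
    [0, 0, 0]
  ],
  "delta_pos": [
    [0, 0, -0.02],
    [0, 0, -0.05],
    [0, 0, -0.09],
    [0, 0, -0.13],
    [-0.03, -0.02, -0.16],
    [-0.06, -0.05, -0.16],
    [-0.09, -0.08, -0.16],
    [-0.12, -0.1, -0.16],
    [-0.13, -0.12, -0.16],
    [-0.13, -0.12, -0.16],
    [-0.13, -0.12, -0.16]
  ],
  "gripper": [-0.6, -0.6, -0.7, -1, -1, -1, -1, -1, -1, -1, -1]
}}

```text
time: 15.42
position: [0.4545, 0.2119, 0.3521]
tool_rot: [1.0, 0.019, -0.001, -0.001]
ft_force: [0.7, 0.1, 0.2]
grip_width: 0.0868
grip_force: 0.0
```

Run:
```python
from h import *
import pickle
s=status.get_obs();print(s['position'],s['q'],s['ft_force'])
c=cam('wrist');pickle.dump(c,open('w6.pkl','wb'))
d=cam('scene');t=cam('top');pickle.dump((d,t),open('st6.pkl','wb'))
cv2.imwrite('pics/w6.png',np.hstack([cv2.resize(c['pixels'],(533,400)),cv2.resize(d['pixels'][130:300,180:293],(266,400),interpolation=cv2.INTER_CUBIC)]))
```

```text
[0.4545293  0.21192648 0.35205249] [0.21093277 0.20234669 1.51234767 0.00326509 1.42882089 1.74285125] [0.65553169 0.11351982 0.16572995]
```

View pics/w6.png

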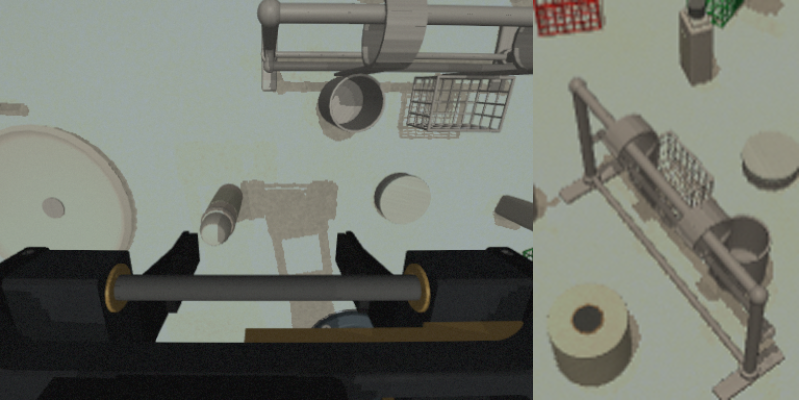

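Both holders hang on the rail. In the wrist view (533 px wide), the can's cap top is at about (214,229) and the cup rim is centred at about (351,103).

Run:
```python
from h import *
import pickle
c=pickle.load(open('w6.pkl','rb'));d,t=pickle.load(open('st6.pkl','rb'));f=533/512
print('can',onz(c,214/f,229/f,.182))
# cap blob in wrist: bright low-sat near
hs=cv2.cvtColor(c['pixels'],cv2.COLOR_BGR2GRAY)
x,y=int(214/f),int(229/f);print(hs[y-20:y+20:4,x-20:x+24:4])
p=[onz(c,a/f,b/f,.135) for a,b in((319,103),(384,103),(351,131))];print('cup rim',p[0],p[1],np.linalg.norm(p[0]-p[1]),'front',p[2],'ctr',(p[0]+p[1])/2)
C=(p[0]+p[1])/2;dd=C[:2]-M;print('C loc',dd)
print('expected cup xy if hung: y from release', S(-.0805,.085,0))
```

```text
can [0.37868446 0.28123296 0.182     ]
[[162 159 163 163  84 100  94  93  75  75  83]
 [161 162 161 117 140 141 135 147  91  71  77]
 [163 163 155 140  93  96  95  74  87  91  73]
 [161 161 111  97 107 107 104  81  76 107  78]
 [162 163 105 114 146 146 104  89  79  70  89]
 [162 161 105 162 163 160 131 107  83  75 127]
 [118 125 126 159 162 163 128 121  86  85 163]
 [ 23  18 135 161 160 161 127 117  80 161 163]
 [ 14  18 161 155 158 156 128 113 140 161 163]
 [ 15  11 164 160 155 152 155 162 164 162 161]]
cup rim [0.54716782 0.14557531 0.135     ] [0.55076619 0.05804682 0.135     ] 0.08760242056052192 front [0.51218611 0.0979914  0.135     ] ctr [0.54896701 0.10181107 0.135     ]
C loc [-0.08053299  0.08951107]
expected cup xy if hung: y from release [0.54601093 0.09436598 0.        ]
```

Run:
```python
from h import *
import pickle
c=pickle.load(open('w6.pkl','rb'));d,t=pickle.load(open('st6.pkl','rb'))
g=cv2.cvtColor(c['pixels'],cv2.COLOR_BGR2GRAY);print(g[212:244:2,188:232:3])
g=cv2.cvtColor(t['pixels'],cv2.COLOR_BGR2GRAY);print(g[222:244:2,148:180:2])
for z in(.182,):
  print(onz(c,205,228,z),onz(t,158.5,231.5,z))
print('cup centre proj top',proj(t,[.548,.097,.135]))
h=cv2.cvtColor(t['pixels'],cv2.COLOR_BGR2HSV)
g2=cv2.cvtColor(d['pixels'],cv2.COLOR_BGR2GRAY);u,v=proj(d,[.366,.278,.182])[0].astype(int);print(u,v);print(g2[v-12:v+14:2,u-14:u+16:2])
```

```text
[[164 163 116 102 109 113 108 107  83  81  73  96  83 110 143]
 [162 163 100 108 116 129 124 105  88  84  80  70  87 156 162]
 [162 163 102 124 159 160 162 118  92  85  78  74  88 162 162]
 [160 159 110 158 162 162 164 131 111  88  82  73  88 163 161]
 [163 144 133 162 164 163 163 131 124  94  79  75  94 162 163]
 [162 156 150 160 161 162 163 130 122 103  82  87 148 163 164]
 [ 39 162 155 162 162 163 162 126 121 116  81  82 160 163 163]
 [ 18 161 155 161 161 163 162 125 123 110  81 147 162 163 161]
 [ 19 158 142 158 159 158 159 128 117 111  70 161 162 161 162]
 [ 15 155 154 159 159 160 157 125 118  84 136 161 162 160 161]
 [ 16 147 161 154 159 158 157 145 111 130 161 163 161 163 163]
 [ 16 149 162 162 153 153 157 151 144 162 164 162 164 162 162]
 [ 18 149 163 162 162 151 152 162 164 162 163 163 162 164 161]
 [ 17 148 164 164 164 161 162 163 161 162 160 164 164 161 164]
 [ 18 128 163 163 162 162 161 161 161 161 165 161 163 163 161]
 [ 21 113 164 162 163 161 162 163 162 160 162 162 161 162 161]]
[[ 63  64  40  21  19  19  12  78 176 173 173 174 174 171 174 173]
 [ 66  66  45  13  14  1
[... 894 characters left out ...]
7 156]
 [124 146 128 122 123 130 157 158 158 157 158 156 157 157 156]
 [123 122 123 124 131 157 156 156 157 157 156 156 157 157 156]
 [122 121 123 123 153 157 158 156 156 157 157 156 157 158 157]
 [124 125 124 151 157 151 114 117 135 152 156 157 156 155 156]
 [123 122 129 156 153  81 107 115 149 147 152 158 155 156 155]
 [122 120 152 155  93  85 126 152 150 150 150 147 156 155 156]
 [123 152 156 104  74  98 151 155 154 153 152 140 156 155 157]
 [152 156 154  93  82 100 114 148 153 151 120 139 156 156 156]
 [122 156 105 104  85  97 106 113 117 112 100 140 156 156 157]
 [120 122  75  96 104  91  98 103 105 100 110 142 157 157 155]
 [119 109  78  82 115 117  95  93  93  94 114 154 157 156 156]]
```

Emit:
{"method": "arm_command", "body": {
  "delta_rot": [
    [0, 0, 0],
    [0, 0, 0],
    [0, 0, 0],
    [0, 0, 0],
    [0, 0, 0],
    [0, 0, 0],
    [0, 0, 0],
    [0, 0, 0],
    [0, 0, 0],
    [0, 0, 0],
    [0, 0, 0],
    [0, 0, 0]
  ],
  "delta_pos": [
    [-0.03, -0.025, 0],
    [-0.06, -0.05, 0.01],
    [-0.086, -0.071, 0.03],
    [-0.086, -0.071, 0.06],
    [-0.086, -0.071, 0.09],
    [-0.086, -0.071, 0.12],
    [-0.086, -0.071, 0.15],
    [-0.086, -0.071, 0.18],
    [-0.086, -0.071, 0.2],
    [-0.086, -0.071, 0.211],
    [-0.086, -0.071, 0.211],
    [-0.086, -0.071, 0.211]
  ],
  "gripper": [-1, -1, -1, -1, -1, -1, -1, -1, -1, -1, -1, 0],
  "grip_force": 10
}}

```text
time: 16.57
position: [0.3666, 0.2791, 0.1404]
tool_rot: [1.0, 0.017, -0.003, -0.001]
ft_force: [-0.1, 0.6, 1.0]
grip_width: 0.0847
grip_force: 0.0
```

Emit:
{"method": "arm_command", "body": {
  "delta_rot": [
    [0, 0, 0],
    [0, 0, 0],
    [0, 0, 0],
    [0, 0, 0],
    [0, 0, 0],
    [0, 0, 0],
    [0, 0, 0]
  ],
  "delta_pos": [
    [0, 0, 0],
    [0, 0, 0],
    [0, 0, 0],
    [0, 0, 0],
    [0, 0, 0],
    [0, 0, 0],
    [0, 0, 0]
  ],
  "gripper": [0.3, 0.5, 0.9, 0.9, 0.9, 0.9, 0.9],
  "grip_force": 30
}}

```text
time: 17.15
position: [0.3659, 0.28, 0.1414]
tool_rot: [1.0, 0.018, -0.002, -0.002]
ft_force: [-0.3, 0.4, 2.3]
grip_width: 0.0418
grip_force: 30.3
```

Run:
```python
from h import *
s=status.get_obs();print(s['position'],s['grip_width'],s['grip_force'],s['ft_force'])
go(np.array([.547,.097,s['position'][2]+.16]),YAW)
```

```text
[0.36591859 0.27999036 0.1414443 ] 0.04180392626258235 30.271337422309443 [-0.34042826  0.41473971  2.30208487]
opt 0 rot [-0.2, 0.2, 0.0] pos [0.1739, 0.1888, -0.1612]
opt 180 rot [-0.3, -0.3, -180.0] pos [0.1739, 0.1888, -0.1612]
```

Emit:
{"method": "arm_command", "body": {
  "delta_rot": [
    [0, 0, 0],
    [0, 0, 0],
    [0, 0, 0],
    [0, 0, 0],
    [0, 0, 0],
    [0, 0, 0],
    [0, 0, 0],
    [0, 0, 0]
  ],
  "delta_pos": [
    [0, 0, -0.02],
    [0, 0, -0.05],
    [0, 0, -0.08],
    [0, 0, -0.11],
    [0, 0, -0.14],
    [0.02, 0.01, -0.16],
    [0.04, 0.03, -0.16],
    [0.05, 0.05, -0.16]
  ],
  "gripper": [0.9, 0.9, 0.9, 0.9, 0.9, 0.9, 0.9, 0.9]
}}

```text
time: 17.82
position: [0.4211, 0.2311, 0.3023]
tool_rot: [1.0, 0.019, 0.001, -0.002]
ft_force: [1.0, 0.1, -2.3]
grip_width: 0.0417
grip_force: 30.0
```

Run:
```python
from h import *
import pickle
c=cam('wrist');pickle.dump(c,open('w7.pkl','wb'));s=status.get_obs();print(s['position'],s['ft_force'],s['grip_width'])
go(np.array([.547,.097,s['position'][2]]),YAW)
print('cup px',proj(c,[.547,.097,.135]).tolist(),'can bottom',proj(c,np.array(s['position'])-[0,0,.141]).tolist())
im=c['pixels'].copy()
for a in np.linspace(0,6.28,60):
    for r in(.0385,.035):
        u,v=proj(c,[.547+r*np.cos(a),.097+r*np.sin(a),.135])[0]
        if 0<=int(v)<384 and 0<=int(u)<512: im[int(v),int(u)]=(0,0,255)
cv2.imwrite('pics/w7.png',cv2.resize(im[:300],(800,470),interpolation=cv2.INTER_CUBIC))
```

```text
[0.42197397 0.22710325 0.30124343] [ 2.47896331 -2.15286176 -2.8253437 ] 0.041151366641637356
opt 0 rot [0.1, -0.1, -0.1] pos [0.1204, 0.1344, 0.0003]
opt 180 rot [-0.1, -0.1, 179.9] pos [0.1204, 0.1344, 0.0003]
cup px [[372.2911626206109, 72.56587734212941]] can bottom [[259.76247190349306, 174.98591272283628]]
```

View pics/w7.png

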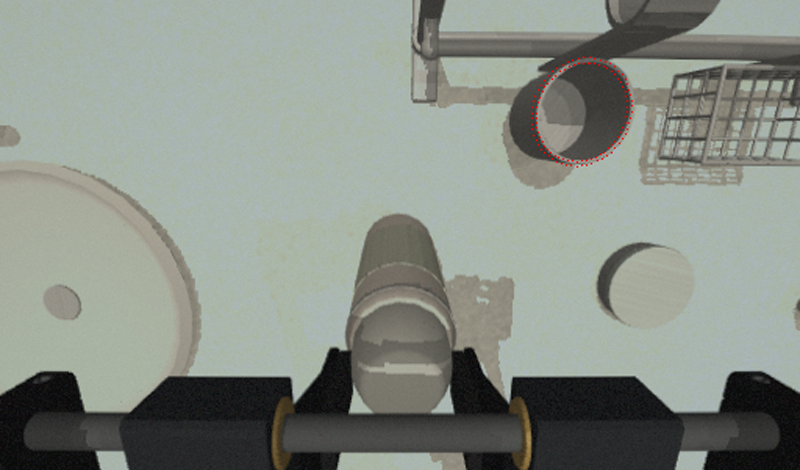

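The drawn circle lies on the cup's rim, so the cup at (.547,.097) is confirmed. The can hangs straight, with its far bottom edge at (398,213). Now I check its offset in the grip.

Run:
```python
from h import *
import pickle
c=pickle.load(open('w7.pkl','rb'));b=np.array([.4212,.2305,.161])
pts=[b+[.026*np.cos(a),.026*np.sin(a),0] for a in np.linspace(0,6.28,40)]
q=proj(c,pts)*1.5625;print(q.min(0),q.max(0))
s=status.get_obs();print(s['position'],s['tool_rot'])
```

```text
[368.61793232 241.80795291] [434.44764456 305.61959115]
[0.42197397 0.22710325 0.30124343] [9.99848537e-01 1.73823362e-02 5.09312180e-04 7.06322099e-04]
```

Run:
```python
from h import *
import pickle
s=status.get_obs();c=cam('wrist');p=np.array(s['position']);print(p,s['joint_velocities'])
g=cv2.cvtColor(c['pixels'],cv2.COLOR_BGR2GRAY)
for v in range(130,216,6):
    r=g[v,200:320];k=np.where(r<140)[0]
    k=k[(k+200>215)&(k+200<300)];print(v,k.min()+200 if len(k) else None,k.max()+200 if len(k) else None)
for dx,th in((0,0),(.005,0),(.005,.05),(.005,.1),(0,.15)):
  for h,rr in((0,.026),(.14,.026)):
    L=h-.141-.019
    Rt=R.from_euler('y',-th) # bottom swings to +x
    pts=[p+[dx,0,.019]+Rt.apply([rr*np.cos(a),rr*np.sin(a),L]) for a in np.linspace(0,6.28,60)]
    q=proj(c,pts);print(dx,th,h,q.min(0).round(),q.max(0).round())
cv2.imwrite('/tmp/x.png',g)
```

```text
[0.42197397 0.22710325 0.30124343] [0.04281864 0.00780066 0.03213398 0.04632517 0.017985   0.10238346]
130 None None
136 None None
142 243 268
148 237 273
154 235 276
160 233 278
166 231 280
172 230 282
178 227 296
184 226 299
190 226 286
196 225 289
202 223 299
208 222 292
214 221 292
0 0 0 [235. 155.] [277. 196.]
0 0 0.14 [221. 190.] [291. 254.]
0.005 0 0 [235. 151.] [277. 192.]
0.005 0 0.14 [221. 183.] [291. 248.]
0.005 0.05 0 [235. 144.] [278. 185.]
0.005 0.05 0.14 [221. 183.] [291. 246.]
0.005 0.1 0 [235. 138.] [278. 179.]
0.005 0.1 0.14 [221. 182.] [291. 244.]
0 0.15 0 [235. 135.] [278. 177.]
0 0.15 0.14 [221. 188.] [291. 248.]
```

The can's bottom is swung about 0.1 rad forward in the grip, so I tilt the tool to bring it upright while moving over the cup.

Emit:
{"method": "arm_command", "body": {
  "delta_rot": [
    [0, -1, 0],
    [0, -2, 0],
    [0, -3, 0],
    [0, -4, 0],
    [0, -5, 0],
    [0, -5.5, 0],
    [0, -5.5, 0],
    [0, -5.5, 0],
    [0, -5.5, 0],
    [0, -5.5, 0],
    [0, -5.5, 0],
    [0, -5.5, 0]
  ],
  "delta_pos": [
    [0.005, 0.006, 0],
    [0.015, 0.018, 0],
    [0.03, 0.035, 0],
    [0.045, 0.053, 0],
    [0.06, 0.071, 0],
    [0.075, 0.088, 0],
    [0.09, 0.105, 0],
    [0.102, 0.12, 0],
    [0.11, 0.13, 0],
    [0.114, 0.134, 0],
    [0.114, 0.134, 0],
    [0.114, 0.134, 0]
  ],
  "gripper": [0.9, 0.9, 0.9, 0.9, 0.9, 0.9, 0.9, 0.9, 0.9, 0.9, 0.9, 0.9],
  "grip_force": 40
}}

```text
time: 18.92
position: [0.536, 0.102, 0.2996]
tool_rot: [0.999, 0.018, -0.051, -0.001]
ft_force: [-0.7, -0.4, -2.2]
grip_width: 0.0411
grip_force: 40.0
```

```bash
cat > m.py <<'E'
from h import *
s=status.get_obs();p=np.array(s['position']);Rm=R.from_quat(s['tool_rot'])
print(p.round(4),'zaxis',Rm.as_matrix()[:,2].round(3),s['grip_width'])
t=cam('top');d=cam('scene');c=cam('wrist')
g=cv2.cvtColor(c['pixels'],cv2.COLOR_BGR2GRAY)
for v in range(100,216,5): print(v,''.join('%4d'%x for x in g[v,215:300:4]))
for dx,th in((0,0),(.005,0),(.005,.05),(.005,.1),(.005,-.05)):
  for h in(0,.14):
    L=h-.141-.019;Rt=R.from_euler('y',-th)
    pts=[p+[dx,0,.019]+Rt.apply([.026*np.cos(a),.026*np.sin(a),L]) for a in np.linspace(0,6.28,60)]
    q=proj(c,pts);print(dx,th,h,q.min(0).round(),q.max(0).round())
E
python3 m.py
```

```text
[0.536  0.102  0.2996] zaxis [-0.102  0.    -0.995] 0.04112359711008881
100  156 159 160 160 160 158 158 160 178 180 179 179 178 178 176 177 179 175 176 175 135 136
105  119 119 118 121 119 112 111 113 181 182 182 183 180 180 180 179 181 178 181 179 121 121
110  101 104  99 100 102  98  98 102 148 146 148 148 149 148 148 148 148 147 148 151 107 107
115  161 161 145 134 138 163 161 133 146 148 146 147 150 148 148 146 145 149 148 146 160 168
120  188 189 190 190 189 194 191  83 143 145 146 148 146 148 146 146 147 145 146 179 193 192
125  190 192 190 189 190 191 101  85 132 130 132 130 129 130 128 131 130 129 130 190 191 191
130  190 190 190 189 190 191  79 127 129 130 133 133 133 135 136 135 135 133 135 191 189 191
135  188 190 191 191 189 192 135 111 103  99 104 107 101 106 108 105 107 108 108 151 191 191
140  191 192 191 189 190 137  68 109 150 153 155 152 151 153 156 151 148  78  71 145 193 191
145  186 188 192 188 191 152  66  73 151 138 108 106 108 110 110 152 113  79  72 130 189 190
150  191 190 190 189 188 157  69 100 105 106 101 100 103  97 104  75  82  80  75 133 192 190
155  
[... 868 characters left out ...]
  90 105 104  92  87  92  90  92 137 101  90 148 146 148
205  191 189 123 104 129  86  89  90  95  94  95  93  93  94  92  90  87 138  92 189 194 189
210  192 191  95 134  89  93  91  95  98  98  99  98  99  96  96  94  90  82 114 146 192 189
215  190 188  99  88  94  94 100 100 102 102 104 101 102  99  98  96  91  87 135 107 191 190
0 0 0 [235. 143.] [278. 184.]
0 0 0.14 [221. 191.] [291. 251.]
0.005 0 0 [235. 139.] [278. 180.]
0.005 0 0.14 [221. 184.] [292. 246.]
0.005 0.05 0 [235. 132.] [279. 174.]
0.005 0.05 0.14 [221. 184.] [292. 244.]
0.005 0.1 0 [235. 126.] [279. 167.]
0.005 0.1 0.14 [221. 183.] [292. 242.]
0.005 -0.05 0 [235. 145.] [278. 186.]
0.005 -0.05 0.14 [221. 185.] [291. 248.]
```

Emit:
{"method": "arm_command", "body": {
  "delta_rot": [
    [0, 0, 0],
    [0, 0, 0],
    [0, 0, 0],
    [0, 0, 0],
    [0, 0, 0],
    [0, 0, 0],
    [0, 0, 0],
    [0, 0, 0],
    [0, 0, 0],
    [0, 0, 0]
  ],
  "delta_pos": [
    [0.005, 0.003, -0.001],
    [0.009, 0.005, -0.001],
    [0.0105, 0.005, 0.014],
    [0.012, 0.005, 0.029],
    [0.0135, 0.005, 0.044],
    [0.015, 0.005, 0.059],
    [0.0165, 0.005, 0.074],
    [0.018, 0.005, 0.089],
    [0.019, 0.005, 0.099],
    [0.019, 0.005, 0.099]
  ],
  "gripper": [0.9, 0.9, 0.9, 0.9, 0.9, 0.9, 0.9, 0.9, 0.9, 0.9]
}}

```text
time: 19.9
position: [0.5449, 0.0968, 0.1974]
tool_rot: [0.998, 0.018, -0.052, -0.001]
ft_force: [0.3, -0.1, -2.7]
grip_width: 0.0409
grip_force: 40.0
```

Emit:
{"method": "arm_command", "body": {
  "delta_rot": [
    [0, 0, 0],
    [0, 0, 0],
    [0, 0, 0],
    [0, 0, 0],
    [0, 0, 0],
    [0, 0, 0]
  ],
  "delta_pos": [
    [0, 0, 0.002],
    [0, 0, 0.004],
    [0, 0, 0.006],
    [0, 0, 0.007],
    [0, 0, 0.008],
    [0, 0, 0.008]
  ],
  "gripper": [0.9, 0.9, 0.9, 0.9, 0.9, 0.9]
}}

```text
time: 20.4
position: [0.5453, 0.0969, 0.1918]
tool_rot: [0.999, 0.018, -0.05, -0.001]
ft_force: [0.3, 0.1, -2.5]
grip_width: 0.0413
grip_force: 40.0
```

Emit:
{"method": "arm_command", "body": {
  "delta_rot": [
    [0, 0, 0],
    [0, 0, 0],
    [0, 0, 0]
  ],
  "delta_pos": [
    [0, 0, 0.001],
    [0, 0, 0.002],
    [0, 0, 0.002]
  ],
  "gripper": [0.9, 0.9, 0.9]
}}

```text
time: 20.65
position: [0.545, 0.0969, 0.1895]
tool_rot: [0.999, 0.018, -0.05, -0.001]
ft_force: [-0.4, 0.6, -2.7]
grip_width: 0.041
grip_force: 40.0
```

Emit:
{"method": "arm_command", "body": {
  "delta_rot": [
    [0, 0, 0],
    [0, 0, 0],
    [0, 0, 0]
  ],
  "delta_pos": [
    [0, 0, 0.001],
    [0, 0, 0.002],
    [0, 0, 0.002]
  ],
  "gripper": [0.9, 0.9, 0.9]
}}

```text
time: 20.9
position: [0.5456, 0.0969, 0.1886]
tool_rot: [0.999, 0.018, -0.049, -0.001]
ft_force: [-0.0, 0.3, 3.3]
grip_width: 0.0411
grip_force: 40.0
```

Emit:
{"method": "arm_command", "body": {
  "delta_rot": [
    [0, 0, 0],
    [0, 0, 0],
    [0, 0, 0],
    [0, 0, 0],
    [0, 0, 0],
    [0, 0, 0],
    [0, 0, 0],
    [0, 0, 0]
  ],
  "delta_pos": [
    [0, 0, -0.001],
    [0, 0, -0.001],
    [0, 0, -0.001],
    [0, 0, -0.001],
    [0, 0, -0.001],
    [0, 0, -0.001],
    [0, 0, -0.001],
    [0, 0, -0.001]
  ],
  "gripper": [0.5, 0, -0.1, -0.2, -0.3, -0.4, -0.6, -0.7],
  "grip_force": 8
}}

```text
time: 21.57
position: [0.545, 0.0969, 0.1886]
tool_rot: [0.999, 0.018, -0.05, -0.001]
ft_force: [0.2, -0.0, -0.2]
grip_width: 0.0666
grip_force: 0.0
```

Emit:
{"method": "arm_command", "body": {
  "delta_rot": [
    [0, 0, 0],
    [0, 0, 0],
    [0, 0, 0],
    [0, 2, 0],
    [0, 4, 0],
    [0, 5.8, 0],
    [0, 5.8, 0],
    [0, 5.8, 0],
    [0, 5.8, 0],
    [0, 5.8, 0],
    [0, 5.8, 0]
  ],
  "delta_pos": [
    [-0.002, 0, -0.02],
    [-0.005, 0, -0.05],
    [-0.009, 0, -0.09],
    [-0.013, 0, -0.13],
    [-0.046, 0.02, -0.16],
    [-0.076, 0.05, -0.16],
    [-0.106, 0.09, -0.16],
    [-0.136, 0.13, -0.16],
    [-0.156, 0.17, -0.16],
    [-0.156, 0.2, -0.16],
    [-0.156, 0.2, -0.16]
  ],
  "gripper": [-0.7, -0.7, -0.8, -1, -1, -1, -1, -1, -1, -1, -1]
}}

```text
time: 22.48
position: [0.4115, -0.1128, 0.3634]
tool_rot: [1.0, 0.016, 0.001, 0.0]
ft_force: [0.7, -0.4, -0.1]
grip_width: 0.0868
grip_force: 0.0
```

Run:
```python
from h import *
import pickle
s=status.get_obs();print(s['position'],s['tool_rot'],s['ft_force'],s['q'])
c=cam('wrist');t=cam('top');d=cam('scene');pickle.dump((c,t,d),open('b.pkl','wb'))
# bottle: expected (.366,-.282); grey cap in top view / body corners
for n,k in(('t',t),('d',d),('w',c)):
    print(n,'bottle top',proj(k,[.366,-.282,.172]).round(1),'base',proj(k,[.366,-.282,0]).round(1))
u,v=proj(t,[.366,-.282,.15])[0].astype(int);g=cv2.cvtColor(t['pixels'],cv2.COLOR_BGR2GRAY);print('top view, origin',u-16,v-12);print(g[v-12:v+14:1,u-16:u+16:1])
```

```text
[ 0.41151837 -0.11283805  0.36342853] [9.99876549e-01 1.56673692e-02 1.14749537e-03 3.20436274e-04] [ 0.73292799 -0.37785161 -0.06970326] [-5.31295678e-01  6.73835595e-02  1.64538518e+00  6.53025474e-04
  1.42653046e+00  1.00807146e+00]
t bottle top [[322.3 235.4]] base [[314.8 237.4]]
d bottle top [[248.3 130.5]] base [[248.2 160.3]]
w bottle top [[370.2 200.4]] base [[337.3 172.2]]
top view, origin 305 223
[[  7  14  20  16  15  19  23  23  22  41 128 169 173 169 169 170 171 170
  172 171 172 172 171 172 172 171 172 171 169 169 171 168]
 [  2  11  11   6   5   7  20  23  40 119 169 173 172 171 170 168 171 171
  169 169 171 171 173 172 171 169 171 169 172 170 170 172]
 [ 35  59  59  46  43  65  99 114 140 169 174 173 171 174 173 170 172 172
  173 172 171 170 171 171 171 172 171 173 170 170 170 168]
 [158 163 165 159 162 164 165 169 175 173 174 172 174 171 172 170 172 171
  172 168 171 171 170 169 172 168 170 172 171 169 170 174]
 [176 174 176 177 177 177 174 178 172 173 171 174 169 174 173 170 170 170
  170 170 169 169 170 170 170 170 170 172 169 173 171 169]
 [172 172 173 171 174 1
[... 2070 characters left out ...]
1 172 171 169 172 172 171 170 171]
 [139 135 136 156 147 125 118 114 119 123 126 124 132 137 136 136 133 132
  133 128 163 173 173 170 170 170 173 171 170 172 172 171]
 [135 137 139 162 155 137 131 132 129 129 133 135 134 132 132 135 134 132
  133 130 165 172 169 172 172 169 172 173 171 172 171 170]
 [135 140 142 163 173 150 134 131 132 130 133 132 132 132 134 133 133 132
  130 133 165 172 171 169 170 170 170 171 172 170 172 171]
 [137 136 134 159 174 152 134 133 130 129 131 133 134 136 138 138 132 133
  136 166 173 174 171 174 171 172 173 172 173 168 171 171]
 [132 129 139 163 174 172 170 169 149 137 131 131 134 134 131 131 134 132
  135 167 173 170 170 172 172 170 171 170 173 170 171 170]]
```

Run:
```python
from h import *
import pickle
c,t,d=pickle.load(open('b.pkl','rb'))
q=[onz(t,a,b,.138) for a,b in((313.5,228.3),(328.3,231.5),(326.5,242),(311.5,239.2))]
for a in q: print(a.round(4))
print('c',np.mean(q,0).round(4),'cap',onz(t,321.3,235.3,.172).round(4))
y=(q[0]+q[3]-q[1]-q[2])/2;x=(q[0]+q[1]-q[2]-q[3])/2
print(np.linalg.norm(y),np.linalg.norm(x),'yaw',np.degrees(np.arctan2(-y[0],y[1])),np.degrees(np.arctan2(x[1],x[0])))
# cap in wrist: dark grey blob around (370,200)
g=cv2.cvtColor(c['pixels'],cv2.COLOR_BGR2GRAY);print(g[150:250:5,315:420:5])
```

```text
[ 0.3918 -0.2571  0.138 ]
[ 0.3815 -0.3092  0.138 ]
[ 0.3448 -0.3026  0.138 ]
[ 0.3537 -0.25    0.138 ]
c [ 0.368  -0.2797  0.138 ] cap [ 0.3662 -0.2787  0.172 ]
0.05320695130144172 0.03804714035528725 yaw -10.37975356286944 -10.312219935549289
[[167 165 165 164 165 166 163 164 165 163 166 165 166 167 166 162 167 167
  164 165 164]
 [168 166 164 164 166 165 165 165 166 166 168 165 163 163 166 164 162 166
  163 166 166]
 [167 167 165  84 120 167 165 169 166 163 166 161 166 164 167 166 161 164
  164 165 164]
 [165 164 154  73  80  82  82  86 163 165 164 163 165 166 165 162 165 165
  164 164 164]
 [165 167  73  75  75  79  80  86  86 107 166 164 166 166 165 164 163 162
  162 163 162]
 [122 145  71  70  76  78  77 114  91  84  83 158 164 162 164 162 164 163
  163 166 166]
 [130 125 112  75  74  75  85 159 130 158 150 109 105 165 162 164 161 166
  166 164 164]
 [138 138 165  87  74  76 130 106 166 137  66 128 144 151 165 166 165 166
  163 165 165]
 [132 135 164 153  75  74 151 133 135  48  59  98 106 163 166 166 165 165
  162 165 167]
 [136 129 165 168 168  74 156 159  61  50 100  97  95 
[... 225 characters left out ...]
6 164 165 165 165 167 165 165 165 166 121 103  87 129  90  71
  166 165 164]
 [165 167 165 165 166 164 166 166 166 130  83  86 131  72 128 166  67  58
  113 164 166]
 [166 167 168 165 165 165 166 165 164 108 102  82  92 105  62 151 119  84
   76  89 165]
 [167 166  21  24  12  84 166 163 164 158  63  96 127  56  85  89 154  69
  123  69 164]
 [166 165  11  16  22  20 165 164 165 164  51  96  77 130 166 129 103  49
  117 158 163]
 [166 167  13  16  21  24  16 164 166 165  42  62 101 112 141 165 163  79
   72  94 128]
 [166 164  15  14  18  20  10  25 163 165 109  49  80 166  83 137  76  73
   56  31  35]
 [166 165  11  17  14  10  22  10  15 135 127  37  55 165 141  32  18  19
   17  23  25]]
```

Run:
```python
from h import *
import pickle
c,t,d=pickle.load(open('b.pkl','rb'))
for n,k in(('top',t),('scene',d),('w',c)):
    h=cv2.cvtColor(k['pixels'],cv2.COLOR_BGR2HSV);m=cv2.inRange(h,(45,80,20),(85,255,255))
    ys,xs=np.nonzero(m);print(n,len(xs))
    if len(xs)==0: continue
    print(xs.min(),xs.max(),ys.min(),ys.max())
    for v in range(ys.min(),ys.max()+1,4): print(v,xs[ys==v].min() if (ys==v).any() else '',xs[ys==v].max() if (ys==v).any() else '',end=' | ')
    print()
    for z in(0.07,.205): print(z,[onz(k,*p,z).round(3)[:2].tolist() for p in((xs[ys.argmin()],ys.min()),(xs[ys.argmax()],ys.max()),(xs.min(),ys[xs.argmin()]),(xs.max(),ys[xs.argmax()]))])
```

```text
top 590
293 364 132 293
132 293 294 | 136   | 140   | 144   | 148   | 152   | 156   | 160   | 164   | 168   | 172   | 176   | 180   | 184   | 188   | 192   | 196   | 200   | 204   | 208   | 212   | 216   | 220   | 224   | 228   | 232   | 236   | 240   | 244   | 248   | 252   | 256 347 352 | 260 338 354 | 264 331 355 | 268 333 357 | 272 335 359 | 276 336 361 | 280 332 363 | 284 328 363 | 288 329 354 | 292 331 338 | 
0.07 [[0.767, -0.19], [0.163, -0.331], [0.767, -0.19], [0.204, -0.452]]
0.205 [[0.72, -0.178], [0.178, -0.305], [0.72, -0.178], [0.214, -0.414]]
scene 350
169 274 101 213
101 269 269 | 105 268 272 | 109 266 272 | 113 254 270 | 117 251 272 | 121 247 271 | 125 247 272 | 129 253 269 | 133 256 266 | 137 256 263 | 141   | 145   | 149   | 153   | 157   | 161   | 165   | 169   | 173   | 177   | 181   | 185   | 189   | 193   | 197   | 201 173 174 | 205 172 173 | 209 170 171 | 213 169 169 | 
0.07 [[0.13, -0.463], [0.766, -0.189], [0.764, -0.193], [0.139, -0.414]]
0.205 [[0.228, -0.341], [0.79, -0.099], [0.789, -0.103], [0.235, -0.299]]
w 1447
0 511 205 383
205 390 393 | 209 379 398 | 213 369 404 | 217 360 410 | 221 361 411 | 225 363 412 | 229 331 413 | 233 365 414 | 237 366 415 | 241 190 445 | 245 63 475 | 249 371 428 | 253 329 464 | 257 51 432 | 261 333 458 | 265 11 479 | 269   | 273   | 277   | 281 3 24 | 285   | 289   | 293 99 487 | 297 9 507 | 301 109 386 | 305 128 477 | 309 392 398 | 313 9 503 | 317 13 134 | 321 22 508 | 325 130 130 | 329 147 426 | 333 238 486 | 337 113 477 | 341 284 431 | 345 31 488 | 349 42 281 | 353 7 505 | 357 132 411 | 361 111 294 | 365 255 255 | 369 197 237 | 373 112 180 | 377 187 187 | 381 96 390 | 
0.07 [[0.323, -0.367], [-0.151, 0.136], [0.133, 0.416], [-0.02, -0.718]]
0.205 [[0.372, -0.295], [0.031, 0.067], [0.235, 0.268], [0.125, -0.547]]
```

Emit:
{"method": "arm_command", "body": {
  "delta_rot": [
    [0, 0, 0],
    [0, 0, 3],
    [0, 0, 6],
    [0, 0, 9],
    [0, 0, 12.8],
    [0, 0, 12.8],
    [0, 0, 12.8],
    [0, 0, 12.8],
    [0, 0, 12.8],
    [0, 0, 12.8],
    [0, 0, 12.8],
    [0, 0, 12.8]
  ],
  "delta_pos": [
    [-0.01, 0.035, 0],
    [-0.02, 0.07, 0],
    [-0.03, 0.11, 0],
    [-0.04, 0.145, 0],
    [-0.05, 0.1665, 0.02],
    [-0.05, 0.1665, 0.05],
    [-0.05, 0.1665, 0.09],
    [-0.05, 0.1665, 0.13],
    [-0.05, 0.1665, 0.155],
    [-0.05, 0.1665, 0.155],
    [-0.05, 0.1665, 0.155],
    [-0.05, 0.1665, 0.155]
  ],
  "gripper": [-1, -1, -1, -1, -1, -1, -1, -1, -1, -1, -1, -1]
}}

```text
time: 23.63
position: [0.3707, -0.2766, 0.2085]
tool_rot: [0.996, -0.093, 0.002, -0.001]
ft_force: [0.2, 0.1, 0.4]
grip_width: 0.0867
grip_force: 0.0
```

Run:
```python
from h import *
s=status.get_obs();print(s['position'],s['ft_force'])
c=cam('wrist')
print('pred cap',proj(c,[.367,-.281,.172]).round(1))
B=R.from_euler('z',-11,degrees=True)
print('pred corners',proj(c,[np.array([.367,-.281,.138])+B.apply([a,b,0]) for a,b in((.021,.029),(.021,-.029),(-.021,-.029),(-.021,.029))]).round().tolist())
g=cv2.cvtColor(c['pixels'],cv2.COLOR_BGR2GRAY)
for v in range(150,262,5): print(v,''.join('%4d'%x for x in g[v,200:312:4]))
```

```text
[ 0.37069575 -0.27660204  0.2084686 ] [0.20156126 0.08998169 0.39807963]
pred cap [[262.  209.4]]
pred corners [[232.0, 176.0], [292.0, 176.0], [290.0, 216.0], [233.0, 216.0]]
150  163 165 166 159 163 162 162 162 163 164 165 144 136 144 152 164 164 162 163 162 164 165 163 165 162 160 161 165
155  161 162 164 162 164 164 164 163 160 163 100  87  83  81  84  84  82  86  85  83 131 163 163 164 164 162 162 163
160  163 161 161 162 163 162 163 161 160 162  83  80  83  83  84  84  81  83  83  82  78 157 164 163 162 161 161 162
165  160 162 163 163 161 162 161 162 161 120 104  92  84  81  84  81  85  86  81  82  84  88 161 162 163 164 165 163
170  164 161 159 162 162 161 162 162 161  85  80  85  83  86  83  83  83  83  82  82  80  78 124 164 162 163 163 162
175  162 160 162 164 161 161 162 126 148 135 142 143 140 139 138 124 135 133 130 127 123 118  93 162 160 165 165 163
180  163 162 161 160 162 161 123 119 100 147 141 100 119 131 102 132 127 145 143 155 156 154 129 130 129 131 134 136
185  161 162 164 166 164 160 118 124  96 147 141 158 158 159  49  47  47  95 150 152 151 137 128 130 129 
[... 1066 characters left out ...]
35  161 160 162 162 162 165 162 164 162 166 164 153 131 128 133 130 137 129 164 165 137 127 128 129 134 127 131 130
240  160 162 164 165 159 163 163 163 163 163 151 135 132 134 134 136 133 166 163 162 162 150 131 131 129 127 133 128
245  163 161 164 163 164 163 160 164 161 152 135 134 134 129 135 129 162 164 162 164 163 161 162 133 135 129 118 122
250  164 162 162 163 163 162 163 166 162 133 132 134 133 133 133 163 163 164 163 163 164 163 163 163 162 119 118 122
255  163 164 164 162 163 162 164 161 131 132 132 135 139 131 162 163 163 162 161 162 164 162 158 161 161 117 122 123
260  165 165 163 165 165 164 163 140 138 133 129 134 134 135 135 143 164 165 164 162 161 161 161 163 126 121 118 121
```

Emit:
{"method": "arm_command", "body": {
  "delta_rot": [
    [0, 0, 2.5],
    [0, 0, 2.5],
    [0, 0, 2.5],
    [0, 0, 2.5],
    [0, 0, 2.5],
    [0, 0, 2.5],
    [0, 0, 2.5],
    [0, 0, 2.5]
  ],
  "delta_pos": [
    [-0.001, 0.0045, 0.01],
    [-0.001, 0.0045, 0.03],
    [-0.001, 0.0045, 0.05],
    [-0.001, 0.0045, 0.07],
    [-0.001, 0.0045, 0.085],
    [-0.001, 0.0045, 0.098],
    [-0.001, 0.0045, 0.098],
    [-0.001, 0.0045, 0.098]
  ],
  "gripper": [-1, -1, -1, -1, -1, -1, -1, -0.6],
  "grip_force": 10
}}

```text
time: 24.35
position: [0.3685, -0.281, 0.1102]
tool_rot: [0.993, -0.115, 0.001, -0.001]
ft_force: [0.2, -0.2, -0.3]
grip_width: 0.0846
grip_force: 0.0
```

Emit:
{"method": "arm_command", "body": {
  "delta_rot": [
    [0, 0, 0],
    [0, 0, 0],
    [0, 0, 0],
    [0, 0, 0],
    [0, 0, 0],
    [0, 0, 0],
    [0, 0, 0]
  ],
  "delta_pos": [
    [0, 0, 0],
    [0, 0, 0],
    [0, 0, 0],
    [0, 0, 0],
    [0, 0, 0],
    [0, 0, 0],
    [0, 0, 0]
  ],
  "gripper": [0, 0.3, 0.9, 0.9, 0.9, 0.9, 0.9],
  "grip_force": 40
}}

```text
time: 24.93
position: [0.3678, -0.2804, 0.1097]
tool_rot: [0.993, -0.115, 0.001, -0.001]
ft_force: [-0.2, 1.4, 6.4]
grip_width: 0.0569
grip_force: 40.0
```

Run:
```python
from h import *
import pickle
s=status.get_obs();print(s['position'],s['grip_width'],s['grip_force'],s['ft_force'])
# basket: refine from the b.pkl top/wrist views
c,t,d=pickle.load(open('b.pkl','rb'))
print('basket ctr expected',S(-.0805,-.087,.115))
for n,k in(('w',c),('t',t)): print(n,proj(k,[S(-.0805+a,-.087+b,.115) for a,b in((.0385,.056),(.0385,-.056),(-.0385,-.056),(-.0385,.056))]).round(1).tolist())
g=cv2.cvtColor(c['pixels'],cv2.COLOR_BGR2GRAY);m=(g<130).astype(np.uint8)
# dark wire extents below the rail
for v in range(60,150,5): print(v,''.join('%4d'%x for x in g[v,170:330:5]))
go(S(-.0905,-.087,s['position'][2]+.14),YAW)
```

```text
[ 0.36782839 -0.28036151  0.10966075] 0.056920001067061646 40.000916719436646 [-0.15322002  1.43406869  6.38957058]
basket ctr expected [ 0.55216365 -0.07752393  0.115     ]
w [[194.4, 33.8], [273.4, 33.2], [272.8, 90.6], [198.0, 91.1]]
t [[247.7, 173.5], [278.3, 173.0], [278.8, 193.8], [247.9, 194.3]]
60  164 163 165 164 165 147 111 116 145 155 151 128 124 134 102 139 108 117 125 128 121 163 162 167 163 165 164 164 157 164 165 165
65  165 165 163 164 163 164 104 104 143 119 152 149 161 134 126 123 107 114 123 163 125 165 165 163 164 166 163 165 166 164 164 165
70  163 164 164 164 163 165  92 116 165 122 157 157 164 164 128 133 121 125 127 160 122 164 167 164 163 167 163 164 166 164 164 165
75  132 165 165 164 166 165  83  57 138 150 150 151 150 147 144 142 141 141 139 135 125 165 164 166 165 164 162 165 164 165 163 165
80  132 165 164 164 164 167  92 124 164 132 133 162 163 166 163 138 130 161 128 165 128 163 163 163 164 168 166 165 164 164 166 164
85  131 132 165 166 165 166 118 105 161 134 118 118 131 137 140 123 119 140  98 107 129 163 164 165 165 166 162 165 162 163 165 165
90  
[... 1012 characters left out ...]
6 165 165 165 164 165 164 167 168 163 163 165
130  164 166 165 163 161 164 167 166 165 165 166 165 166 168 165 162 168 162 166 165 164 165 165 167 163 163 165 166 166 165 162 166
135  165 164 162 162 163 164 163 164 166 168 164 165 164 166 163 167 165 165 165 164 167 167 164 164 165 164 165 166 164 165 164 163
140  160 159 162 164 161 164 162 164 150 145 162 150  78 165 163 163 169 162 164 165 166 165 164 166 166 164 165 166 164 165 168 165
145  165 162 162 159 162 160 162 156 157 158 156 157 153 152 133 167 163 165 163 165 165 167 166 164 166 167 166 166 165 166 163 167
opt 0 rot [-0.2, -0.1, -15.3] pos [0.1235, -0.2375, -0.1391]
opt 180 rot [-0.2, 0.2, 164.7] pos [0.1235, -0.2375, -0.1391]
```

Emit:
{"method": "arm_command", "body": {
  "delta_rot": [
    [0, 0, 0],
    [0, 0, 0],
    [0, 0, 0],
    [0, 0, 0],
    [0, 0, 0],
    [0, 0, -2],
    [0, 0, -4],
    [0, 0, -6],
    [0, 0, -8],
    [0, 0, -10],
    [0, 0, -12],
    [0, 0, -14]
  ],
  "delta_pos": [
    [0, 0, -0.015],
    [0, 0, -0.04],
    [0, 0, -0.07],
    [0, 0, -0.1],
    [0, 0, -0.13],
    [0.008, -0.015, -0.14],
    [0.02, -0.04, -0.14],
    [0.037, -0.07, -0.14],
    [0.055, -0.1, -0.14],
    [0.072, -0.13, -0.14],
    [0.09, -0.16, -0.14],
    [0.105, -0.19, -0.14]
  ],
  "gripper": [0.9, 0.9, 0.9, 0.9, 0.9, 0.9, 0.9, 0.9, 0.9, 0.9, 0.9, 0.9]
}}

```text
time: 25.93
position: [0.5134, -0.1181, 0.2487]
tool_rot: [1.0, 0.007, -0.0, -0.002]
ft_force: [0.4, -0.5, -3.1]
grip_width: 0.0572
grip_force: 40.0
```

Run:
```python
from h import *
s=status.get_obs();print(s['position'],s['grip_width'],s['ft_force'])
go([.548,-.078,.25],YAW)
```

```text
[ 0.51344151 -0.11808443  0.24866902] 0.057205302382162454 [ 0.38709047 -0.4998026  -3.10532387]
opt 0 rot [-0.2, 0.0, -1.2] pos [0.0351, -0.0396, -0.0012]
opt 180 rot [0.0, 0.3, 178.8] pos [0.0351, -0.0396, -0.0012]
```

Emit:
{"method": "arm_command", "body": {
  "delta_rot": [
    [0, 0, -0.5],
    [0, 0, -1.2],
    [0, 0, -1.2],
    [0, 0, -1.2],
    [0, 0, -1.2],
    [0, 0, -1.2]
  ],
  "delta_pos": [
    [0.018, -0.02, -0.002],
    [0.028, -0.032, -0.002],
    [0.035, -0.04, -0.002],
    [0.035, -0.04, -0.002],
    [0.035, -0.04, -0.002],
    [0.035, -0.04, -0.002]
  ],
  "gripper": [0.9, 0.9, 0.9, 0.9, 0.9, 0.9]
}}

```text
time: 26.43
position: [0.5463, -0.08, 0.2513]
tool_rot: [1.0, 0.017, -0.0, -0.002]
ft_force: [-0.3, -1.0, -3.6]
grip_width: 0.0574
grip_force: 40.0
```

Run:
```python
from h import *
s=status.get_obs();p=np.array(s['position']);print(p,s['grip_width'],s['ft_force'])
c=cam('wrist')
print('bottle bottom',proj(c,[p+[a,b,-.1097] for a,b in((.021,.029),(.021,-.029),(-.021,-.029),(-.021,.029))]).round().tolist())
print('body top',proj(c,[p+[a,b,.0283] for a,b in((.021,.029),(.021,-.029))]).round().tolist())
print('basket rim',proj(c,[[.555+a,-.0785+b,.115] for a,b in((.0385,.056),(.0385,-.056),(-.0385,-.056),(-.0385,.056))]).round().tolist())
g=cv2.cvtColor(c['pixels'],cv2.COLOR_BGR2GRAY)
for v in range(80,215,5): print(v,''.join('%4d'%x for x in g[v,196:324:4]))
```

```text
[ 0.54629985 -0.0800138   0.25133885] 0.05738248562038539 [-0.27249976 -0.95560223 -3.62052876]
bottle bottom [[231.0, 163.0], [283.0, 165.0], [281.0, 201.0], [230.0, 199.0]]
body top [[210.0, 211.0], [303.0, 214.0]]
basket rim [[208.0, 136.0], [304.0, 139.0], [299.0, 201.0], [210.0, 198.0]]
80  193 192 194 192 196 193 194 147 144 141 144 144 147 143 145 144 147 147 146 146 146 196 192 194 192 192 192 194 196 194 192 178
85  195 194 194 193 196 195 195 144 145 144 144 145 145 147 147 143 145 147 149 145 146 194 194 190 193 196 195 193 194 193 192 149
90  119 118 122 117 121 121 121 157 158 158 157 155 157 158 156 157 154 150 153 152 153 125 124 126 125 126 127 128 128 125 125 123
95  155 156 154 152 157 157 156 159 158 162 160 159 157 160 160 162 160 160 161 161 163 156 157 157 155 156 157 157 156 154 157 155
100  177 181 180 179 179 181 181 160 159 159 159 159 158 156 161 159 159 158 160 159 158 181 178 180 179 180 178 179 177 176 176 175
105  153 151 154 155 151 153 151 162 159 163 164 163 164 163 163 163 163 162 164 165 167 150 151 152 151 153 153 150 150 151 152 148
110  121 120 
[... 2079 characters left out ...]
 90  85 141 158 151 155 150 158 156
190  193 194 194 194  94 142 124  96 101  99 103 101 103 100 103  99 100  98 103 101 100 101  98  96 136 103 154 154 150 150 152 158
195  196 195 196 195 107 107 101  93 100 110 111 115 113 112 114 111 110 110 113 113 110 111 110 137  92 106 157 156 155 191 161 154
200  194 195 194 195 195 190  99 100  99 102 103 103 100 100 100 102 103 101 102 100 100  99 101 101  97 151 152 154 160 192 159 152
205  196 196 195 195 194 153 100 101 102 101 102 104 101 101 101 100 103 103 100 103 103 101 103 102  97  92 155 160 155 159 153 153
210  194 194 193 193 192 104 150 154 155 156 155 156 152 154 153 152 153 155 155 155 154 154 150 151 151 130 152 154 151 173 152 155
```

Emit:
{"method": "arm_command", "body": {
  "delta_rot": [
    [0, 0, 0],
    [0, 0, 0],
    [0, 0, 0],
    [0, 0, 0],
    [0, 0, 0],
    [0, 0, 0],
    [0, 0, 0],
    [0, 0, 0],
    [0, 0, 0],
    [0, 0, 0]
  ],
  "delta_pos": [
    [0.003, -0.001, 0.005],
    [0.003, -0.001, 0.02],
    [0.003, -0.001, 0.035],
    [0.003, -0.001, 0.05],
    [0.003, -0.001, 0.065],
    [0.003, -0.001, 0.078],
    [0.003, -0.001, 0.084],
    [0.003, -0.001, 0.087],
    [0.003, -0.001, 0.089],
    [0.003, -0.001, 0.089]
  ],
  "gripper": [0.9, 0.9, 0.9, 0.9, 0.9, 0.9, 0.9, 0.9, 0.9, 0.9]
}}

```text
time: 27.32
position: [0.5508, -0.0782, 0.1631]
tool_rot: [1.0, 0.017, 0.001, -0.001]
ft_force: [1.0, -0.2, -3.5]
grip_width: 0.057
grip_force: 40.0
```

Emit:
{"method": "arm_command", "body": {
  "delta_rot": [
    [0, 0, 0],
    [0, 0, 0],
    [0, 0, 0]
  ],
  "delta_pos": [
    [0, 0, 0.001],
    [0, 0, 0.002],
    [0, 0, 0.002]
  ],
  "gripper": [0.9, 0.9, 0.9]
}}

```text
time: 27.57
position: [0.5509, -0.0779, 0.1614]
tool_rot: [1.0, 0.017, 0.001, -0.001]
ft_force: [-1.0, 0.4, -2.2]
grip_width: 0.0573
grip_force: 40.0
```

Emit:
{"method": "arm_command", "body": {
  "delta_rot": [
    [0, 0, 0],
    [0, 0, 0],
    [0, 0, 0]
  ],
  "delta_pos": [
    [0, 0, 0.001],
    [0, 0, 0.002],
    [0, 0, 0.002]
  ],
  "gripper": [0.9, 0.9, 0.9]
}}

```text
time: 27.82
position: [0.5505, -0.0778, 0.1589]
tool_rot: [1.0, 0.017, 0.001, -0.002]
ft_force: [0.2, 0.2, -3.0]
grip_width: 0.0572
grip_force: 40.0
```

Emit:
{"method": "arm_command", "body": {
  "delta_rot": [
    [0, 0, 0],
    [0, 0, 0],
    [0, 0, 0]
  ],
  "delta_pos": [
    [0, 0, 0.001],
    [0, 0, 0.002],
    [0, 0, 0.002]
  ],
  "gripper": [0.9, 0.9, 0.9]
}}

```text
time: 28.07
position: [0.5505, -0.0778, 0.1567]
tool_rot: [1.0, 0.017, 0.0, -0.002]
ft_force: [0.4, -0.1, -4.2]
grip_width: 0.0571
grip_force: 40.0
```

Emit:
{"method": "arm_command", "body": {
  "delta_rot": [
    [0, 0, 0],
    [0, 0, 0],
    [0, 0, 0]
  ],
  "delta_pos": [
    [0, 0, 0.001],
    [0, 0, 0.001],
    [0, 0, 0.001]
  ],
  "gripper": [0.9, 0.9, 0.9]
}}

```text
time: 28.32
position: [0.5507, -0.0779, 0.1561]
tool_rot: [1.0, 0.017, 0.001, -0.002]
ft_force: [-0.6, -0.1, -2.6]
grip_width: 0.0574
grip_force: 40.0
```

Emit:
{"method": "arm_command", "body": {
  "delta_rot": [
    [0, 0, 0],
    [0, 0, 0],
    [0, 0, 0]
  ],
  "delta_pos": [
    [0, 0, 0.001],
    [0, 0, 0.001],
    [0, 0, 0.001]
  ],
  "gripper": [0.9, 0.9, 0.9]
}}

```text
time: 28.57
position: [0.5511, -0.0779, 0.1559]
tool_rot: [1.0, 0.017, 0.001, -0.001]
ft_force: [-1.6, 1.1, 5.3]
grip_width: 0.0573
grip_force: 40.0
```

Emit:
{"method": "arm_command", "body": {
  "delta_rot": [
    [0, 0, 0],
    [0, 0, 0],
    [0, 0, 0]
  ],
  "delta_pos": [
    [0, 0, 0.001],
    [0, 0, 0.001],
    [0, 0, 0.001]
  ],
  "gripper": [0.9, 0.9, 0.9]
}}

```text
time: 28.82
position: [0.5514, -0.0779, 0.1559]
tool_rot: [1.0, 0.017, 0.002, -0.001]
ft_force: [-2.8, 1.0, 10.2]
grip_width: 0.0575
grip_force: 40.0
```

Run:
```python
from h import *
s=status.get_obs();p=np.array(s['position']);print(p,s['grip_width'],s['ft_force'])
c=cam('wrist')
print('body top',proj(c,[p+[a,b,.0283] for a,b in((.021,.029),(.021,-.029))]).round().tolist())
print('ring apex',proj(c,[S(-.008,-.087+b,.254) for b in(.018,-.018)]).round().tolist(), 'basket rim',proj(c,[[.555+a,-.0785+b,.115] for a,b in((.0385,.056),(.0385,-.056),(-.0385,-.056),(-.0385,.056))]).round().tolist())
g=cv2.cvtColor(c['pixels'],cv2.COLOR_BGR2GRAY)
for v in range(60,215,6): print(v,''.join('%4d'%x for x in g[v,180:340:5]))
```

```text
[ 0.55144954 -0.07794646  0.1558743 ] 0.057452484416479696 [-2.79828166  0.99852959 10.15366067]
body top [[210.0, 211.0], [303.0, 213.0]]
ring apex [[196.0, 143.0], [308.0, 143.0]] basket rim [[191.0, 155.0], [325.0, 160.0], [316.0, 242.0], [195.0, 238.0]]
60  195 197 195 196 120 122 124 122 119 123 121 124 123 122 122 123 125 122 123 121 124 122 125 123 130 196 197 197 197 196 195 198
66  196 197 199 188 130 133 138 138 137 137 138 136 139 130 130 132 132 130 137 137 138 136 135 136 138 197 196 195 195 198 197 197
72  197 197 194 161 141 144 143 144 145 145 146 145 143 146 147 144 148 147 145 146 146 145 144 147 145 197 196 195 198 196 196 198
78  193 196 198 145 143 146 144 143 142 143 144 143 141 144 144 142 142 145 141 145 143 146 145 144 144 197 195 196 197 198 196 197
84  195 196 194 150 148 146 149 148 149 147 149 148 148 147 150 148 149 148 147 149 151 148 148 148 149 194 196 197 195 199 198 196
90  195 193 196 150 145 148 147 147 147 148 147 147 148 148 150 151 149 145 149 149 149 149 149 149 149 171 191 192 190 190 194 190
96  137 138 137 161 157 159 161 160 159 160 159 15
[... 1908 characters left out ...]
153 151 102 143 143 196 197 195 197
186  197 194 168 111 157 158 157 161 155 155 156 155 159 158 157 157 158 156 160 158 157 158 157 160 159 131 151 148 154 195 198 153
192  196 196 198 116 150 150 148 152 150 150 150 149 150 150 150 151 151 152 147 151 149 147 147 148 147 102  80 129 156 156 149 153
198  196 195 197 115 135 135 132 137 134 136 135 133 137 132 135 135 135 136 139 137 137 135 136 139 137  73 106 106 147 156 150 161
204  196 197 192 102 111 133 136 134 131 136 137 133 133 133 133 137 134 132 134 134 136 137 134 137 103 106 112 105 155 159 158 155
210  197 198 196 107 100 136 137 137 138 138 137 137 137 137 137 136 137 137 137 138 137 140 139 134 152 107  72 101 159 154 158 158
```

Emit:
{"method": "arm_command", "body": {
  "delta_rot": [
    [0, 0, 0],
    [0, 0, 0],
    [0, 0, 0],
    [0, 0, 0],
    [0, 0, 0],
    [0, 0, 0],
    [0, 0, 0],
    [0, 0, 0],
    [0, 0, 0]
  ],
  "delta_pos": [
    [0, 0, -0.001],
    [0, 0, -0.0015],
    [0, 0, -0.0015],
    [0, 0, -0.0015],
    [0, 0, -0.0015],
    [0, 0, -0.0015],
    [0, 0, -0.0015],
    [0, 0, -0.0015],
    [0, 0, -0.0015]
  ],
  "gripper": [0.8, 0, -0.35, -0.4, -0.5, -0.6, -0.8, -1, -1],
  "grip_force": 8
}}

```text
time: 29.62
position: [0.5506, -0.0779, 0.1553]
tool_rot: [1.0, 0.017, 0.001, -0.002]
ft_force: [-0.1, 0.0, -0.0]
grip_width: 0.0812
grip_force: 0.0
```

Emit:
{"method": "arm_command", "body": {
  "delta_rot": [
    [0, 0, 0],
    [0, 0, 0],
    [0, 0, 0],
    [0, 0, 0],
    [0, 0, 0],
    [0, 0, 0],
    [0, 0, 0],
    [0, 0, 0],
    [0, 0, 0],
    [0, 0, 0],
    [0, 0, 0]
  ],
  "delta_pos": [
    [0, 0, -0.01],
    [0, 0, -0.03],
    [0, 0, -0.06],
    [0, 0, -0.09],
    [0, 0, -0.12],
    [-0.02, 0, -0.16],
    [-0.05, 0, -0.2],
    [-0.08, 0, -0.2],
    [-0.1, 0, -0.2],
    [-0.1, 0, -0.2],
    [-0.1, 0, -0.2]
  ],
  "gripper": [-1, -1, -1, -1, -1, -1, -1, -1, -1, -1, -1]
}}

```text
time: 30.53
position: [0.4499, -0.0819, 0.3566]
tool_rot: [1.0, 0.017, 0.002, -0.001]
ft_force: [0.0, -0.7, -0.6]
grip_width: 0.087
grip_force: 0.0
```

Run:
```python
from h import *
s=status.get_obs();print(s['position'],s['ft_force'],s['time'])
c=cam('wrist');t=cam('top')
g=cv2.cvtColor(c['pixels'],cv2.COLOR_BGR2GRAY)
B=R.from_euler('z',2,degrees=True)
rect=lambda o,z:[np.array([o[0],o[1],z])+B.apply([a,b,0]) for a,b in((.021,.029),(.021,-.029),(-.021,-.029),(-.021,.029))]
print('pred bottle top face',proj(c,rect((.551,-.078),.188)).round().tolist(),'cap',proj(c,[.551,-.078,.222]).round(1).tolist())
print('pred can cap',proj(c,[.547,.097,.230]).round(1).tolist())
q=proj(c,[.551,-.078,.205])[0].astype(int);print('at',q)
for v in range(q[1]-40,q[1]+40,5): print(v,''.join('%4d'%x for x in g[v,q[0]-50:q[0]+54:5]))
q=proj(c,[.547,.097,.230])[0].astype(int);print('at',q)
for v in range(max(q[1]-40,0),q[1]+40,5): print(v,''.join('%4d'%x for x in g[v,q[0]-50:q[0]+54:5]))
```

```text
[ 0.44992665 -0.08185187  0.356586  ] [ 0.03916954 -0.71877768 -0.56563887] 30.5333
pred bottle top face [[232.0, 72.0], [280.0, 71.0], [279.0, 108.0], [233.0, 108.0]] cap [[255.7, 88.5]]
pred can cap [[93.9, 87.4]]
at [255  89]
49  106 105 107 102 105 100 102  65  65  63  58  63  66  65  99  99 102  99 101 103 102
54   99 101  98 101  99  92  90  56  54  59  52  55  50  67 100  95  96  97  94  99  97
59  155 154 157 157 155 156 156 158  53  56  55  54  58 158 161 163 160 160 159 160 158
64  164 164 163  74  77  63  80  58  75  51  73  47  68  54  77  59  73  74 163 162 160
69  165 163 164  84 152 164 163 140 166 108 123 100 118  92 115 163 163  88 164 162 164
74  131 131 127 103 119 124 121  96 116 100 116 106 116 118 120 123 127  84 129 130 135
79  138 134 130  97 124 123 130 131 128 130 128 128 130 128 120 119 128  97 133 129 135
84  163 165 167  92 152 129 139 144 143 141 107 137 129 131 162 121 128  97 164 165 165
89  166 162 164  78 108 109 136 155 166 106 112 108 103 165 161 121  93  93 164 164 165
94  164 165 165 114 112 127 139 151 104 108 110 108 107 166 160 123 134 113 166
[... 1265 characters left out ...]
163 164 164 163 163 165 163 166 163 164 163 165 127 100  88  77 137  93  77  66
92  162 165 164 163 163 164 163 164 156 162 161 161 163 165 102  90  77  76  85  72  75
97  163 163 160 163 162 164 164 162 147 162 161 162 164 165 116  86  76  67  91  68  70
102  161 163 163 162 163 165 163 164 164 158 160 159 162 162 108  84  71  68  79  72  76
107  162 162 163 161 164 164 166 164 165 159 157 158 160 153  83  78  69 130  75  70  77
112  162 163 165 162 163 163 167 165 164 163 164  91  97  77  73  68 111  77  73  73  67
117  163 166 163 164 163 163 164 166 163 165 165 166 163 163 153 108 136 166 162 118 127
122  164 163 163 164 165 166 166 163 163 166 162 164 162 164 163 163 165 164 166 162 166
```

Emit:
{"method": "arm_command", "body": {
  "delta_rot": [
    [0, 0, 0],
    [0, 0, 0],
    [0, 0, 0],
    [0, 0, 0],
    [0, 0, 0],
    [0, 0, 0]
  ],
  "delta_pos": [
    [0, 0, 0],
    [0, 0, 0],
    [0, 0, 0],
    [0, 0, 0],
    [0, 0, 0],
    [0, 0, 0]
  ],
  "gripper": [-1, -1, -1, -1, -1, -1]
}}

```text
time: 31.13
position: [0.4505, -0.0819, 0.3551]
tool_rot: [1.0, 0.017, 0.0, -0.002]
ft_force: [-0.3, -0.2, -0.3]
grip_width: 0.087
grip_force: 0.0
```

Run:
```python
from h import *
s=status.get_obs();c=cam('wrist')
print('cap',proj(c,[.551,-.078,.22]).round(1).tolist(),'can',proj(c,[.547,.097,.230]).round(1).tolist(),'rail y',proj(c,[S(0,-.02,.24)]).round(1).tolist())
g=cv2.cvtColor(c['pixels'],cv2.COLOR_BGR2GRAY)
def blob(c0,lo,hi):
    m=cv2.inRange(g[78:118,c0-22:c0+22],lo,hi);n,l,st,ce=cv2.connectedComponentsWithStats(m);i=1+st[1:,4].argmax();print(st[i],ce[i]+[c0-22,78])
blob(256,95,113)
r,_=proj(c,[S(0,-.02,.24)])[0].astype(int);print(g[:80:3,r])
print(robot.hand_in())
```

```text
cap [[255.9, 88.7]] can [[93.3, 87.3]] rail y [[184.6, -2.5]]
[  9   7  35  32 541] [257.27356747  99.17375231]
[111  92  55 163 162 162 161 165 163 165 163 162 166 163 133 115 115  95
  95  72 167 140 143 149 133 133 130]
the job is handed in; nothing more can be done
None
```

I handed the job in at about 31 s of the 72 s: both holders hang on the upper rail, with the can in the round holder and the bottle in the basket. My last camera check put both tops roughly 10 pixels (about 1 cm) nearer the robot than predicted, and `hand_in()` returned no verdict, so the result itself is unconfirmed.

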